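# One acorn out of the tube

### The arm

A 6-joint arm with a two-finger parallel gripper is mounted at the origin on the work surface. World frame = base frame: x ahead of the robot, y to its left, z up, the work surface at z = 0. Lengths are in m, angles in rad, forces in N, time in s.
With the tool pointing down it reaches from about 0.25 to 0.725 m from the base axis. Payload 4 kg.
Tool frame: the origin (TCP) lies between the finger pads; the fingertips stand 8 mm ahead of it and the grasp point (between the pads) lies 11 mm behind it; z points along the fingers, y is the direction in which the jaws open and shut (so a half turn about z gives the same grasp; the last joint's range is limited). The gripper opens to 85 mm and grips with 20 to 120 N. Pads are 22 mm wide; open, the fingers measure 114 mm over their backs; the gripper's body (76 mm by 85 mm) begins 54 mm behind the grasp point. The pads swing forward as they close: fully open they stand 13 mm farther back than shut.
Start: joints at [-1.156, 0.241, 0.005, 1.335, 0, 1.571], TCP at [0.202, -0.458, 0.21] pointing down, gripper open.
Joint ranges: [-2.72, 2.72], [-1.05, 1.87], [-1.09, 1.28], [-1.99, 2.15], [-1.42, 1.44], [-3.14, 3.14]. Speed limits (rad/s): [2.79, 2.79, 3.14, 3.14, 3.14, 3.14].

### API

Orientations are given as a unit quaternion [x, y, z, w].
In Python, from workcell import * gives the robot as it stands.
- The arm moves only by the tool send_rows, never from a script. Its argument "increments" is a list that holds one entry, the list of rows, each a list of 6 numbers: the shift along the tool's x, y, z in units of 50 mm (1.0 is 50 mm), then the turn, a rotation vector about the tool's x, y, z in units of 10 degrees (1.0 is 10 degrees). In form: [[[x, y, z, ax, ay, az], ...]]. A call has 1 to 8 rows; each row shifts and turns the commanded pose from where the row before left it, along the tool's axes as they then stand; what a row does not reach is not made up. A row lasts 1/8 s, in which the tool goes at most 62.5 mm and 10.7 degrees, less where a joint would pass 70% of its speed; a pose out of reach is approached as far as the arm can. A call with a number of a shift or a turn outside -1 to 1 is refused whole. A call with a gripper value outside its range is refused whole. "grip" is the closure, from 0 (fully open) to 1 (shut), set as the call begins (left out, the last holds). The fingers move at their own pace and stop on an object; the grip force is fixed at half the most. Time passes only in rows, so rows that do not move let the fingers close. It gives the time, the measured TCP pose, the force and the opening at its end, in the units of the state.
- get_obs(): the state, without advancing time (a new reading comes with each control period).
- camera(name): name is "scene" or "side" or "wrist"; returns a dict with "color" (400x640x3 uint8, red, green, blue), "z_map" (400x640 float32, m along the optical axis (not along the pixel's ray), 0 where there is no reading), "intrinsics" (3x3 intrinsics, pixels), "pose" (4x4, takes a point from camera to world coordinates); the wrist camera has in their place "mount" (4x4, takes a point from camera to tool coordinates, whose origin is the TCP and whose axes are the flange's). Camera axes: x right, y down, z forward; pixel columns grow to the right and rows downward; lengths in m; the calibration is good to about 2 mm. A picture is of the moment at which its call begins: read the wrist's pose just before it.
- job_done(): hands the job in, once; it reports no verdict.
The state is a dict: "clock": time; "joint_pos": joint angles; "joint_vel": joint speeds; "tau": joint torques, N m; "eef_pos": TCP position; "tool_rot": TCP orientation; "ft_force": force on the tool from outside, world axes, zero at the start; "ft_torque": the same for the moment, N m; "grip_width": finger opening in m.
Only numpy, scipy, OpenCV 4.12 (cv2) and the standard library are available. Lean on these libraries where they do the work, as an engineer would, in place of code of your own. Each camera call takes 0.05 s, during which the arm holds its last target.

### The job

Take the open clear tube out of the slanting rack and tip it slowly over the petri dish until the two acorns slide down to its neck, then ease it on until the front acorn drops over the rim into the dish from just above it, and stop at once so that the other acorn stays in the tube. Lay the tube back in the rack place it came from, mouth up the slope, with the second acorn still inside, and let go. Do not shift the bottle block, the basket, the magnifier or the two capped tubes.

Things in the scene. Friction and masses are not known exactly. Their poses are not given: they have to be found in the camera images.
- tube_mid (a point): Open clear plastic tube, green band near its closed base: 134 mm long, 45 mm across, 60 g, two acorns in it. This point: on its axis, 58 mm from the base, where it is best gripped across its sides. z runs along the axis to the mouth, rising 20 degrees from level at the start; x points to the side that is underneath in the rack; y is level.
- tube_mouth (a point): Centre of that tube's open mouth (rim), 76 mm from tube_mid along z. The straight body, 40 mm inside, ends 34 mm short of the rim; a shoulder tapers over 30 mm to a 4 mm long neck, 24 mm bore, 32 mm outside.
- acorn_front_mid (a point): Centre of the acorn nearer the mouth: hard, smooth, brown, 36 mm long, 22 mm thick, 11 to 16 g. Tube tipped 14 to 24 degrees below level (friction varies): both acorns slide to the shoulder, this one stopping about 42 mm beyond tube_mid. Tipped on at 3 degrees a second or less, it goes over the rim at 21 to 33 degrees; the other would follow some 5 degrees later.
- acorn_rear_mid (a point): Centre of the other acorn, of the same size, behind the first at the base end of the tube. It must stay in the tube.
- dish_in (a point): Middle of the inner floor of the round glass petri dish, lined with white filter paper: 120 mm across, 20 mm high, 3 mm wall, floor 4 mm above the desk; loose, 140 g. z is up.
- rack: Fixed wooden slanting rack, 240 mm wide (y), 150 deep (x); origin on the desk under the middle place. Three places 78 mm apart along y; tubes lie along its x, mouth to +x and up, tube_mid 72 mm above the desk, in V notches of two cross-bars; between the bars it is open 24 to 88 mm from a tube's base. Notches guide in from 8 mm each side; a stop is 2.5 mm behind the base. Tubes stay below 120 mm.
- capped_a_mid (a point): Closed tube of the same size with a red cap, in another place of the rack; this point is 58 mm from its base on its axis. Bystander: leave alone.
- capped_b_mid (a point): The same with a blue cap. Bystander: leave alone.
- bottles: Wooden block 75 mm (its x) by 130 mm (its y), 38 mm high, with four amber dropper bottles whose white tops reach 120 mm above the desk; close to the dish. Origin at the middle of its underside. Loose bystander: leave alone.
- basket: White plastic basket 96 mm (its x) by 160 mm (its y), 58 mm high, on the other side of the dish. Origin at the middle of its underside. Loose bystander: leave alone.
- magnifier_mid (a point): Hand magnifier lying near the rack, 160 mm long along its x, with a round 68 mm green lens ring, 16 mm high, and an orange handle; this point is at the middle of its length. Loose bystander: leave alone.
There are look-alikes about, which are no part of the job. Leave any orange or purple look-alike of the part that bears tube_mid alone.

How it is judged:
On the way, in this order (a step that is already met when the one before it is completed fails the run):
1. the tube is lifted out of the rack with both acorns in it (distance of tube_mid from where it was at the start of the episode above 0.07 m and z of acorn_front_mid in the frame of tube_mid between -0.055 and 0.078 m and x of acorn_front_mid in the frame of tube_mid between -0.021 and 0.021 m and y of acorn_front_mid in the frame of tube_mid between -0.021 and 0.021 m and z of acorn_rear_mid in the frame of tube_mid between -0.055 and 0.078 m and x of acorn_rear_mid in the frame of tube_mid between -0.021 and 0.021 m and y of acorn_rear_mid in the frame of tube_mid between -0.021 and 0.021 m), for 0.2 s.
2. the tube is tipped mouth down and the front acorn has slid down to its neck, both acorns still inside (all of step 1 and angle between tube_mid's own z axis and vertical above 1.6 rad and z of acorn_front_mid in the frame of tube_mid above 0.034 m), for 0.3 s.
3. the front acorn lies in the dish and the rear one is still in the tube, which is held clear of the rack (distance of tube_mid from where it was at the start of the episode above 0.07 m and horizontal distance between acorn_front_mid and dish_in below 0.056 m and z of acorn_front_mid in the frame of dish_in between 0 and 0.02 m and z of acorn_rear_mid in the frame of tube_mid between -0.055 and 0.078 m and x of acorn_rear_mid in the frame of tube_mid between -0.021 and 0.021 m and y of acorn_rear_mid in the frame of tube_mid between -0.021 and 0.021 m), for 0.3 s.
At the end, for the whole second after the job is handed in: The front acorn lies in the dish (within 56 mm of its middle, on its floor), the rear acorn is inside the tube, and the tube lies released in its own rack place: its middle within 12 mm and its mouth within 20 mm of where they were, axis rising 13 to 27 degrees; the dish is upright (horizontal distance between acorn_front_mid and dish_in below 0.056 m and z of acorn_front_mid in the frame of dish_in between 0 and 0.02 m and z of acorn_rear_mid in the frame of tube_mid between -0.055 and 0.078 m and x of acorn_rear_mid in the frame of tube_mid between -0.021 and 0.021 m and y of acorn_rear_mid in the frame of tube_mid between -0.021 and 0.021 m and distance of tube_mid from where it was at the start of the episode below 0.012 m and angle between tube_mid's own z axis and vertical between 1.1 and 1.34 rad and distance of tube_mouth from where it was at the start of the episode below 0.02 m and angle between dish_in's own z axis and vertical below 0.1 rad); the robot touches nothing.
It fails at once if the second acorn leaves the tube (not (z of acorn_rear_mid in the frame of tube_mid between -0.055 and 0.078 m and x of acorn_rear_mid in the frame of tube_mid between -0.021 and 0.021 m and y of acorn_rear_mid in the frame of tube_mid between -0.021 and 0.021 m)).
It fails at once if the front acorn is let fall from high: more than 80 mm above the dish's floor while outside the tube (not (z of acorn_front_mid in the frame of tube_mid between -0.055 and 0.078 m and x of acorn_front_mid in the frame of tube_mid between -0.021 and 0.021 m and y of acorn_front_mid in the frame of tube_mid between -0.021 and 0.021 m) and z of acorn_front_mid in the frame of dish_in above 0.08 m).
It fails at once if a bystander is shifted (distance of any of bottles, basket, magnifier_mid from where it was at the start of the episode above 0.015 m or distance of any of capped_a_mid, capped_b_mid from where it was at the start of the episode above 0.012 m).
It also fails if it takes over 69 s, if anything falls off the work surface, if the arm or the gripper's body presses on something with over 40 N, if the wrist force passes 120 N, or if a joint passes its speed limit or range.

## Working session

There is one attempt and no reset: what is moved stays moved. The work goes in short steps, Python scripts to look and compute and a tool call to move; the robot and the scene stay as the last step left them, time stands still between calls to the robot, and variables do not carry over. Pictures are saved under pics/ and viewed, and the job is handed in when it is done.

Besides the shell and the picture viewer there is one more tool, called after "Call:" by a JSON object that holds its "api" and its "payload". send_rows: Moves the arm, as the interface text tells. Its arguments: {"type":"object","properties":{"increments":{"type":"array"},"grip":{"type":"number"}},"required":["increments"]}

```bash
ls; mkdir -p pics
python3 - <<'E'
from workcell import *
import cv2
print(get_obs())
for n in ["scene","side","wrist"]:
    c=camera(n); cv2.imwrite(f"pics/{n}0.png",c["color"][:,:,::-1]); print(n,c["intrinsics"],c.get("pose",c.get("mount")))
    import numpy as np; np.savez(f"{n}0.npz",**c)
E
```

```text
pics
{'clock': 0.0, 'joint_pos': array([-1.15604552e+00,  2.41403228e-01,  3.72282504e-03,  1.33522652e+00,
        1.86935788e-05,  1.57079043e+00]), 'joint_vel': array([-0.00107007,  0.00063262, -0.0011367 , -0.00028557,  0.00080186,
        0.00026667]), 'tau': array([-1.09034907e-03, -3.72309530e+01,  2.52412963e+01,  1.68753677e-02,
       -7.84293411e-05, -1.09449994e-05]), 'eef_pos': array([ 0.20120905, -0.4569758 ,  0.20921736]), 'tool_rot': array([ 9.78573519e-01,  2.05895006e-01, -2.08128572e-04, -1.03461516e-03]), 'ft_force': array([ 0.31955827, -0.56337729, -0.25750031]), 'ft_torque': array([0.02610738, 0.06517862, 0.05787785]), 'grip_width': 0.08537408499189314}
scene [[458.52887433   0.         326.80287032]
 [  0.         458.52887433 200.50007843]
 [  0.           0.           1.        ]] [[ 0.44383766  0.52967427 -0.72280931  1.39180061]
 [ 0.8960828  -0.26829166  0.35363145 -0.33720871]
 [-0.00661423 -0.80465195 -0.59370995  0.85558564]
 [ 0.          0.          0.          1.        ]]
side [[439.47200155   0.         324.42097473]
 [  0.         439.47200155 199.64039723]
 [  0.           0.           1.        ]] [[-0.9331371  -0.21387607  0.28898475  0.19078197]
 [-0.35941744  0.53568921 -0.76410482  0.94420314]
 [ 0.00861773 -0.81688071 -0.57674227  0.70026677]
 [ 0.          0.          0.          1.        ]]
wrist [[357.36214666   0.         316.55264591]
 [  0.         357.36214666 202.45963981]
 [  0.           0.           1.        ]] [[-4.03531324e-04 -9.60459235e-01 -2.78420357e-01  7.14886284e-02]
 [ 9.99999672e-01 -1.92075259e-04 -7.86762643e-04  3.59177158e-04]
 [ 7.02175784e-04 -2.78420583e-01  9.60458997e-01 -1.63614824e-01]
 [ 0.00000000e+00  0.00000000e+00  0.00000000e+00  1.00000000e+00]]
```

View pics/scene0.png

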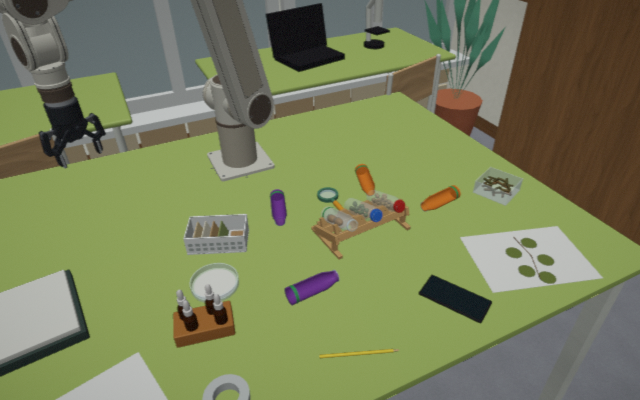

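View pics/side0.png

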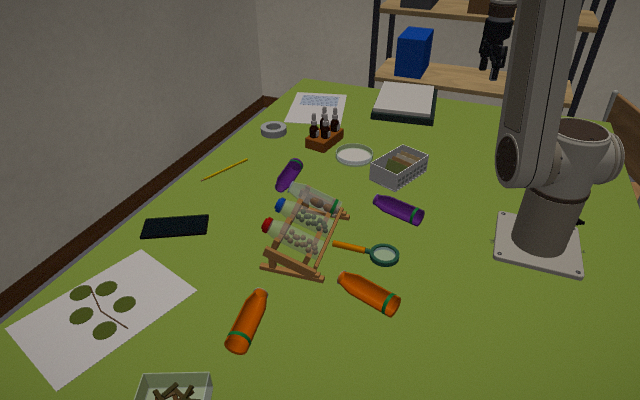

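View pics/wrist0.png

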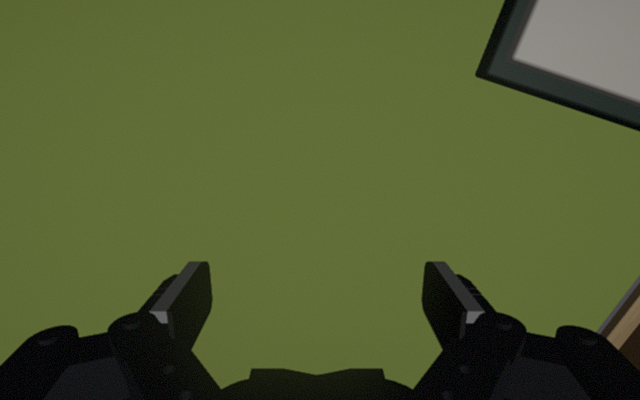

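The scene view shows the rack around (360,220), with the open tube at the left at about (340,218) and the blue and red caps to its right. The dish is at (215,282), the bottles at (205,318) and the basket at (217,235). I'll zoom in next.

Run:
```python
import numpy as np,cv2
a=np.load("scene0.npz");b=np.load("side0.npz")
A=cv2.resize(a["color"][165:345,165:425,::-1],None,fx=3,fy=3,interpolation=cv2.INTER_CUBIC)
B=cv2.resize(b["color"][95:295,220:440,::-1],None,fx=3,fy=3,interpolation=cv2.INTER_CUBIC)
cv2.imwrite("pics/zs.png",A);cv2.imwrite("pics/zd.png",B)
def P(c,u,v):
    z=c["z_map"][v,u];K=c["intrinsics"];p=np.array([(u-K[0,2])/K[0,0]*z,(v-K[1,2])/K[1,1]*z,z,1]);return (c["pose"]@p)[:3].round(4)
open("h.py","w").write('''
import numpy as np,cv2
def cloud(c):
    K=c["intrinsics"];z=c["z_map"];v,u=np.mgrid[0:400,0:640]
    p=np.stack([(u-K[0,2])/K[0,0]*z,(v-K[1,2])/K[1,1]*z,z,np.ones_like(z)],-1)@c["pose"].T
    p[z==0]=np.nan
    return p[...,:3]
def proj(c,X):
    X=np.atleast_2d(X);T=np.linalg.inv(c["pose"]);q=X@T[:3,:3].T+T[:3,3];K=c["intrinsics"]
    return np.c_[K[0,0]*q[:,0]/q[:,2]+K[0,2],K[1,1]*q[:,1]/q[:,2]+K[1,2]]
''')
for c,pts in((a,[(215,282),(376,215),(399,206),(334,248),(405,225),(205,318),(217,235)]),(b,[(354,155),(281,205),(267,226),(313,197),(295,270),(345,213)])):
    for u,v in pts: print(u,v,P(c,u,v))
```

```text
215 282 [ 0.5389 -0.236   0.0048]
376 215 [0.5925 0.1985 0.1031]
399 206 [0.5847 0.2763 0.1012]
334 248 [0.5802 0.0801 0.0241]
405 225 [0.5724 0.3144 0.011 ]
205 318 [ 0.67   -0.2892  0.0384]
217 235 [ 0.3786 -0.1846  0.0177]
354 155 [ 0.5412 -0.2471  0.0031]
281 205 [0.5732 0.2149 0.1068]
267 226 [0.5685 0.2943 0.1055]
313 197 [0.5262 0.1358 0.0901]
295 270 [0.4946 0.3176 0.0222]
345 213 [0.4613 0.0779 0.0192]
```

View pics/zs.png

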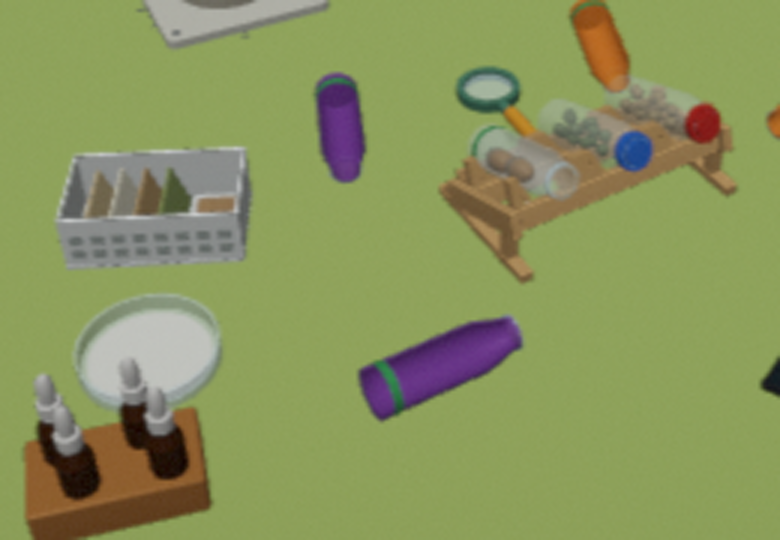

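View pics/zd.png

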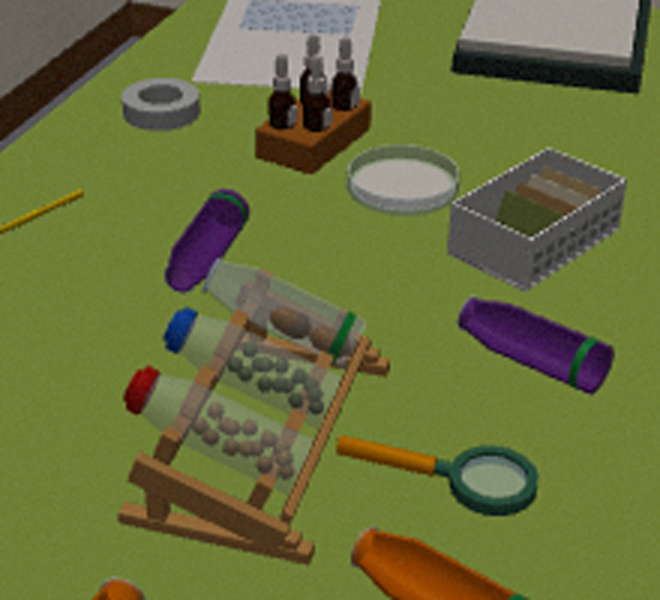

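```bash
python3 - <<'E'
import numpy as np,cv2
from h import *
a=np.load("scene0.npz");b=np.load("side0.npz")
R={}
for n,c in(("s",a),("d",b)):
    p=cloud(c);R[n]=p
    # top-down height map: x right 0.38..0.72, y 0..0.4, 1.5mm
    m=(p[...,2]>0.008)&(p[...,2]<.2)&(p[...,0]>.35)&(p[...,0]<.75)&(p[...,1]>.0)&(p[...,1]<.4)
    q=p[m];col=c["color"][m]
    im=np.zeros((600,600,3),np.uint8)
    o=np.argsort(q[:,2])
    for (x,y,z),k in zip(q[o],col[o]):
        cv2.circle(im,(int((x-.35)*1500),int((.4-y)*1500)),2,(int(k[2]),int(k[1]),int(k[0])) ,-1)
    cv2.imwrite(f"pics/top_{n}.png",im)
    im=cv2.resize(im,None,fx=1,fy=1)
E
python3 - <<'E'
import cv2,numpy as np
cv2.imwrite("pics/top.png",cv2.resize(np.hstack([cv2.imread(f"pics/top_{n}.png") for n in "sd"]),(800,400)))
E
```

```text
(no output)
```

View pics/top.png

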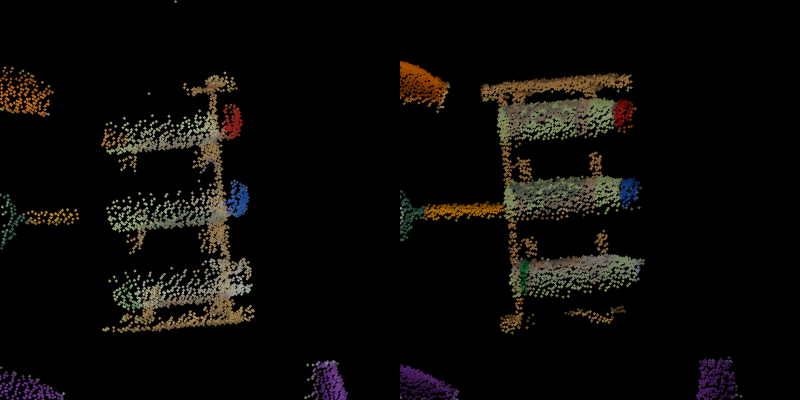

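```bash
cat > fit.py <<'E'
import numpy as np
from scipy.optimize import least_squares
from h import *
def dist(s,r):
    # profile polyline distance, signed by outer radius
    V=np.array([(-58,0),(-58,22.5),(42,22.5),(72,16),(76,16),(76,0)])/1000
    d=np.full(s.shape,9.)
    Q=np.stack([s,r],-1)
    for A,B in zip(V[:-1],V[1:]):
        t=np.clip(((Q-A)@(B-A))/((B-A)@(B-A)),0,1);d=np.minimum(d,np.linalg.norm(Q-A-t[...,None]*(B-A),axis=-1))
    return d
def axis(yaw,t):
    return np.array([np.cos(yaw)*np.cos(t),np.sin(yaw)*np.cos(t),np.sin(t)])
if __name__=="__main__":
    for use in("s","d","sd"):
        P=[]
        for n,f in(("s","scene0.npz"),("d","side0.npz")):
            if n not in use: continue
            c=np.load(f);p=cloud(c)
            col=c["color"].astype(int)
            m=(p[...,2]>0.03)&(p[...,2]<.13)&(p[...,0]>.43)&(p[...,0]<.62)&(p[...,1]>.08)&(p[...,1]<.35)
            wood=(col[...,0]-col[...,2]>45)&(col[...,0]>col[...,1]+15)&~((col[...,0]>120)&(col[...,1]<60))
            P.append(p[m&~wood])
        P=np.concatenate(P)
        def res(x,full=False):
            a=axis(x[2],x[4]);l=np.array([-np.sin(x[2]),np.cos(x[2]),0])
            D=[]
            for k,ds in((-1,x[5]),(0,x[6]),(1,x[7])):
                q=P-(np.array([x[0],x[1],x[3]])+k*.078*l+ds*a)
                s=q@a;D.append(dist(s,np.linalg.norm(q-s[:,None]*a,axis=1)))
            return np.concatenate([np.min(D,0)/.002,(x[4]-np.radians(20))/np.r_[.01],(x[3]-.072)/np.r_[.001], x[5:]/np.r_[.003]*3])
        r=least_squares(res,[.52,.2,.05,.072,np.radians(20),0,0,0],loss="soft_l1")
        x=r.x;print(use,len(P),x.round(4),"rms med",np.median(res(x)[:len(P)])*2)
        a=axis(x[2],x[4]);l=np.array([-np.sin(x[2]),np.cos(x[2]),0])
        for k in(-1,0,1):print(k,(x[[0,1,3]]+k*.078*l+x[6+k]*a).round(4))
        print("yaw deg",np.degrees(x[2]),np.degrees(x[4]))
E
python3 fit.py
```

```text
s 1577 [ 0.5205  0.1969  0.0796  0.0729  0.3426 -0.0031  0.0006  0.0009] rms med 1.061444040185773
-1 [0.5238 0.1189 0.0718]
0 [0.5211 0.197  0.0731]
1 [0.5151 0.2747 0.0732]
yaw deg 4.559755857229878 19.627015667551923
d 3179 [ 5.154e-01  1.965e-01  7.400e-02  7.210e-02  3.489e-01 -1.000e-03
  1.800e-03 -2.000e-04] rms med 1.0740768452407492
-1 [0.5203 0.1186 0.0718]
0 [0.5171 0.1966 0.0727]
1 [0.5095 0.2743 0.072 ]
yaw deg 4.240076844774058 19.992591559254784
sd 4756 [ 5.184e-01  1.968e-01  7.450e-02  7.280e-02  3.420e-01 -1.600e-03
  1.100e-03  3.000e-04] rms med 1.1649525354019472
-1 [0.5227 0.1189 0.0723]
0 [0.5194 0.1969 0.0731]
1 [0.5129 0.2746 0.0729]
yaw deg 4.268204668327324 19.595686025448774
```

Run:
```python
import numpy as np
from h import *
from fit import axis
yaw=np.radians(4.3);M=np.array([.5225,.119,.072])
X=np.array([np.cos(yaw),np.sin(yaw),0]);Y=np.array([-np.sin(yaw),np.cos(yaw),0])
for f in("scene0.npz","side0.npz"):
    c=np.load(f);p=cloud(c);col=c["color"].astype(int)
    q=p-M*[1,1,0];x=q@X;y=q@Y;z=p[...,2]
    print(f)
    for lo,hi in((-65,-55),(-55,-48),(-48,-40),(-40,-30),(-30,-24)):
        for xl in range(-70,80,20):
            m=(y>lo/1e3)&(y<hi/1e3)&(x>xl/1e3)&(x<(xl+20)/1e3)&(z>.006)
            if m.sum()>1: print((lo,hi),xl,m.sum(),"z",(z[m].min()*1e3).round(),(z[m].max()*1e3).round())
    # dish/bottles/basket
    d=(p[...,1]<-.1)&(p[...,1]>-.42)&(p[...,0]>.25)&(p[...,0]<.8)&(z>.008)
    im=np.zeros((480,825,3),np.uint8)
    Q=p[d];o=np.argsort(Q[:,2]);C=c["color"][d]
    for a,k in zip(Q[o],C[o]): cv2.circle(im,(int((a[0]-.25)*1500),int((-.1-a[1])*1500)),2,tuple(int(t) for t in k[::-1]),-1)
    cv2.imwrite("pics/dz_"+f[:2]+".png",cv2.resize(im[:,:780],(800,480)))
    white=(p[...,0]>.45)&(p[...,0]<.62)&(p[...,1]>-.33)&(p[...,1]<-.15)&(col.min(-1)>110)&(z<.012)&(z>-.005)
    u=p[white];print("dish paper",len(u),u.mean(0),u.min(0),u.max(0))
    (cx,cy),r=cv2.minEnclosingCircle(u[:,:2].astype(np.float32));print(cx,cy,r)
```

```text
scene0.npz
(-48, -40) -70 15 z 7.0 28.0
(-48, -40) -50 28 z 7.0 35.0
(-48, -40) -30 37 z 6.0 44.0
(-48, -40) -10 50 z 6.0 53.0
(-48, -40) 10 51 z 6.0 60.0
(-48, -40) 30 64 z 6.0 65.0
(-48, -40) 50 61 z 7.0 70.0
(-48, -40) 70 8 z 7.0 13.0
(-40, -30) -70 6 z 28.0 40.0
(-40, -30) -50 25 z 30.0 64.0
(-40, -30) -30 26 z 35.0 65.0
(-40, -30) -10 9 z 9.0 46.0
(-40, -30) 10 14 z 10.0 85.0
(-40, -30) 30 38 z 59.0 90.0
(-40, -30) 50 52 z 8.0 70.0
(-40, -30) 70 9 z 6.0 13.0
(-30, -24) -50 7 z 54.0 61.0
(-30, -24) -30 19 z 30.0 67.0
(-30, -24) -10 3 z 67.0 84.0
(-30, -24) 30 20 z 61.0 89.0
(-30, -24) 50 12 z 44.0 63.0
dish paper 1089 [ 0.53250603 -0.23467098  0.00454148] [ 0.45007462 -0.32454886 -0.0048181 ] [ 0.6028309  -0.1502962   0.01191902]
0.5191592574119568 -0.22949102520942688 0.1045326441526413
side0.npz
(-48, -40) -70 7 z 10.0 27.0
(-48, -40) 10 4 z 11.0 13.0
(-48, -40) 30 4 z 11.0 14.0
(-40, -30) -70 39 z 6.0 37.0
(-40, -30) -50 4 z 12.0 28.0
(-40, -30) -10 13 z 7.0 14.0
(-40, -30) 10 11 z 10.0 14.0
(-40, -30) 30 19 z 15.0 90.0
(-30, -24) -70 7 z 12.0 41.0
(-30, -24) -10 2 z 11.0 12.0
dish paper 361 [ 0.54023748 -0.24517228  0.00526535] [ 0.45397288 -0.29710088  0.00094917] [ 0.59577841 -0.17623191  0.01186602]
0.5160598754882812 -0.24325095117092133 0.07990073412656784
```

View pics/dz_sc.png

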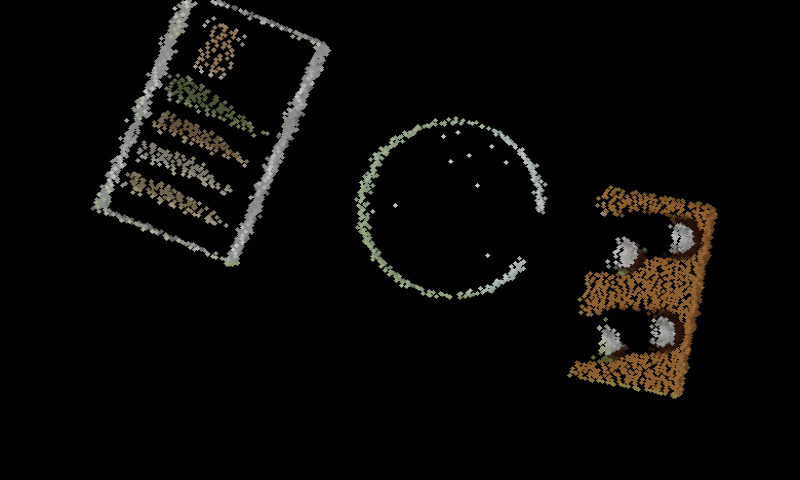

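View pics/dz_si.png

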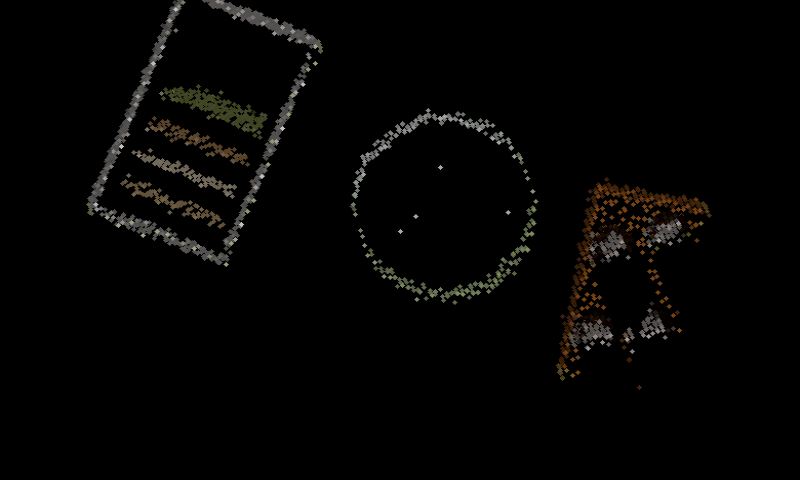

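Call:
{"api": "send_rows", "payload": {"increments": [[[0, 0, -0.4, 0, 0, -0.5], [0, 0, -0.4, 0, 0, 0]]], "grip": 0.3}}

```text
clock: 0.4
eef_pos: [0.2013, -0.4571, 0.2499]
tool_rot: [0.969, 0.249, -0.0, -0.001]
ft_force: [0.9, -0.2, 0.5]
grip_width: 0.06
```

```bash
cat > plan.py <<'E'
import numpy as np
from scipy.spatial.transform import Rotation as R, Slerp
np.set_printoptions(suppress=True,precision=4)
M=np.array([.5225,.119,.072]);YAW=4.3
def tool_R(head,pitch,flip):
    """tube heading deg, pitch deg (rise), flip=+1 tool x along tube mouth, -1 towards base"""
    h,p=np.radians(head),np.radians(pitch)
    a=np.array([np.cos(h)*np.cos(p),np.sin(h)*np.cos(p),np.sin(p)])
    n=np.array([np.cos(h)*np.sin(p),np.sin(h)*np.sin(p),-np.cos(p)])
    x=flip*a;return R.from_matrix(np.c_[x,np.cross(n,x),n])
def rows(p0,r0,p1,r1,n):
    """straight path / slerp, split in n rows; print rounded rows in units, return end"""
    out=[];p,r=np.array(p0),r0
    S=Slerp([0,1],R.concatenate([r0,r1]))
    for i in range(1,n+1):
        tp=p0+(p1-p0)*i/n;tr=S(i/n)
        d=r.inv().apply(tp-p)/.05;w=np.degrees((r.inv()*tr).as_rotvec())/10
        v=np.r_[d,w].round(3);out.append(v.tolist())
        p=p+r.apply(v[:3]*.05);r=r*R.from_rotvec(np.radians(v[3:]*10))
    for k in range(0,n,8):print("[["+",".join("["+",".join("%g"%t for t in o)+"]" for o in out[k:k+8])+"]]")
    print("end",p,"err",(p-p1)*1e3)
def cur():
    from workcell import get_obs
    o=get_obs();print("t",o["clock"],"j",o["joint_pos"],"p",o["eef_pos"],"w",o["grip_width"],"F",o["ft_force"])
    return o["eef_pos"],R.from_quat(o["tool_rot"]),o
E
python3 -c "
from plan import *
p,r,o=cur();print(r.as_matrix())"
```

```text
t 0.4 j [-1.156   0.2278  0.0915  1.4363  0.      1.4831] p [ 0.2013 -0.4571  0.2499] w 0.05999932569449477 F [ 0.9478 -0.249   0.5427]
[[ 0.8764  0.4816 -0.0007]
 [ 0.4816 -0.8764  0.0017]
 [ 0.0002 -0.0018 -1.    ]]
```

```bash
cat >> plan.py <<'E'
RG=tool_R(YAW,20,-1)
n=RG.apply([0,0,1]);TG=M+.009*n
E
python3 -c "
from plan import *
p,r,o=cur();rows(p,r,TG-.13*n,RG,24);print(TG)"
```

```text
t 0.4 j [-1.156   0.2278  0.0915  1.4363  0.      1.4831] p [ 0.2013 -0.4571  0.2499] w 0.05999932569449477 F [ 0.9478 -0.249   0.5427]
[[[0.434,-0.306,0.054,-0.113,-0.025,-0.639],[0.466,-0.257,0.047,-0.113,-0.025,-0.639],[0.492,-0.204,0.04,-0.112,-0.025,-0.64],[0.512,-0.149,0.034,-0.113,-0.025,-0.639],[0.526,-0.091,0.03,-0.113,-0.025,-0.639],[0.532,-0.033,0.026,-0.113,-0.025,-0.639],[0.533,0.026,0.024,-0.112,-0.025,-0.64],[0.527,0.085,0.022,-0.113,-0.025,-0.639]]]
[[[0.514,0.142,0.023,-0.113,-0.025,-0.639],[0.496,0.199,0.023,-0.113,-0.025,-0.639],[0.47,0.252,0.026,-0.112,-0.025,-0.64],[0.44,0.302,0.03,-0.113,-0.026,-0.639],[0.403,0.348,0.034,-0.113,-0.025,-0.639],[0.362,0.391,0.039,-0.113,-0.025,-0.639],[0.317,0.427,0.046,-0.113,-0.025,-0.64],[0.267,0.46,0.054,-0.112,-0.025,-0.639]]]
[[[0.215,0.485,0.062,-0.113,-0.025,-0.639],[0.16,0.504,0.071,-0.113,-0.025,-0.639],[0.103,0.518,0.08,-0.113,-0.025,-0.64],[0.045,0.525,0.09,-0.113,-0.025,-0.639],[-0.013,0.524,0.101,-0.112,-0.025,-0.639],[-0.07,0.518,0.111,-0.113,-0.025,-0.639],[-0.127,0.504,0.121,-0.113,-0.025,-0.64],[-0.182,0.485,0.132,-0.113,-0.025,-0.639]]]
end [0.4812 0.1159 0.1857] err [-0.0145  0.0008 -0.005 ]
[0.5256 0.1192 0.0635]
```

Call:
{"api": "send_rows", "payload": {"increments": [[[0.434, -0.306, 0.054, -0.113, -0.025, -0.639], [0.466, -0.257, 0.047, -0.113, -0.025, -0.639], [0.492, -0.204, 0.04, -0.112, -0.025, -0.64], [0.512, -0.149, 0.034, -0.113, -0.025, -0.639], [0.526, -0.091, 0.03, -0.113, -0.025, -0.639], [0.532, -0.033, 0.026, -0.113, -0.025, -0.639], [0.533, 0.026, 0.024, -0.112, -0.025, -0.64], [0.527, 0.085, 0.022, -0.113, -0.025, -0.639]]]}}

```text
clock: 1.4
eef_pos: [0.295, -0.2656, 0.2282]
tool_rot: [0.762, 0.642, 0.003, 0.078]
ft_force: [0.6, 0.2, -0.2]
grip_width: 0.0595
```

Call:
{"api": "send_rows", "payload": {"increments": [[[0.514, 0.142, 0.023, -0.113, -0.025, -0.639], [0.496, 0.199, 0.023, -0.113, -0.025, -0.639], [0.47, 0.252, 0.026, -0.112, -0.025, -0.64], [0.44, 0.302, 0.03, -0.113, -0.026, -0.639], [0.403, 0.348, 0.034, -0.113, -0.025, -0.639], [0.362, 0.391, 0.039, -0.113, -0.025, -0.639], [0.317, 0.427, 0.046, -0.113, -0.025, -0.64], [0.267, 0.46, 0.054, -0.112, -0.025, -0.639]]]}}

```text
clock: 2.4
eef_pos: [0.3883, -0.0748, 0.2065]
tool_rot: [0.402, 0.905, 0.004, 0.14]
ft_force: [0.3, 0.6, 0.8]
grip_width: 0.0595
```

Call:
{"api": "send_rows", "payload": {"increments": [[[0.215, 0.485, 0.062, -0.113, -0.025, -0.639], [0.16, 0.504, 0.071, -0.113, -0.025, -0.639], [0.103, 0.518, 0.08, -0.113, -0.025, -0.64], [0.045, 0.525, 0.09, -0.113, -0.025, -0.639], [-0.013, 0.524, 0.101, -0.112, -0.025, -0.639], [-0.07, 0.518, 0.111, -0.113, -0.025, -0.639], [-0.127, 0.504, 0.121, -0.113, -0.025, -0.64], [-0.182, 0.485, 0.132, -0.113, -0.025, -0.639]]]}}

```text
clock: 3.4
eef_pos: [0.4816, 0.116, 0.1847]
tool_rot: [-0.039, 0.984, 0.006, 0.174]
ft_force: [-0.6, -0.5, 0.4]
grip_width: 0.06
```

```bash
python3 -c "
from plan import *
from workcell import camera
import cv2
p,r,o=cur();print(r.as_matrix(),RG.as_matrix())
c=camera('wrist');cv2.imwrite('pics/w1.png',c['color'][:,:,::-1]);np.savez('w1.npz',p=p,q=r.as_quat(),**c)
rows(p,r,TG-.13*n,RG,4)"
```

```text
t 3.4 j [ 0.2834 -0.0201 -0.4298  0.8193 -0.0719  0.1921] p [0.4816 0.116  0.1847] w 0.05998801360910902 F [-0.5578 -0.479   0.4264]
[[-0.9368 -0.0784  0.3411]
 [-0.0745  0.9969  0.0245]
 [-0.3419 -0.0025 -0.9397]] [[-0.937  -0.075   0.3411]
 [-0.0705  0.9972  0.0256]
 [-0.342   0.     -0.9397]]
[[[0,-0,-0.005,-0.002,-0,0.006],[0,-0,-0.006,-0.001,-0,0.006],[0,-0.001,-0.005,-0.002,-0,0.005],[0,0,-0.006,-0.002,-0.001,0.006]]]
end [0.4812 0.1159 0.1857] err [ 0.013  -0.0073  0.0176]
```

View pics/w1.png

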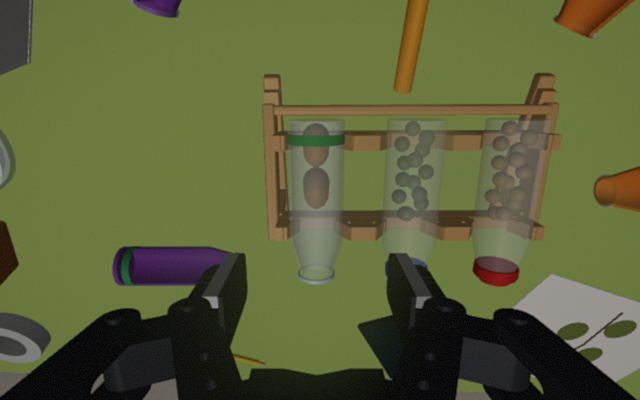

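The wrist view shows the open tube centred at column 316, with the green band at row 140 and the mouth at (316,273). The fingers straddle that line. I'll refine the pose with the wrist depth.

Run:
```python
from plan import *
from h import *
from fit import dist,axis
from scipy.optimize import least_squares
d=dict(np.load("w1.npz"));T=np.eye(4);T[:3,:3]=R.from_quat(d["q"]).as_matrix();T[:3,3]=d["p"]
d["pose"]=T@d["mount"];p=cloud(d)
a=axis(np.radians(YAW),np.radians(20));l=np.array([-np.sin(np.radians(YAW)),np.cos(np.radians(YAW)),0])
q=p-M;s=q@a;y=q@l;h=q@np.cross(a,l)
m=(abs(y)<.024)&(s>-.065)&(s<.08)&(h>.0)&(h<.03)
P=p[m];print(m.sum())
def res(x):
    A=axis(x[3],x[4]);q=P-x[:3];s=q@A
    return np.r_[dist(s,np.linalg.norm(q-s[:,None]*A,axis=1))/.002,(x[4]-np.radians(20))/.02]
r=least_squares(res,[*M,np.radians(YAW),np.radians(20)],loss="soft_l1")
print(r.x[:3],np.degrees(r.x[3:]),np.median(res(r.x))*2)
print("s range",np.percentile(s[m],[0,1,50,99,100]))
```

```text
8390
[0.5253 0.1183 0.072 ] [ 4.7379 19.7641] 0.36782892005824197
s range [-0.0549 -0.0546  0.0004  0.0766  0.079 ]
```

```bash
sed -i 's/^M=.*/M=np.array([.5245,.1185,.072]);YAW=4.5/' plan.py
python3 -c "
from plan import *
p,r,o=cur()
rows(p,r,TG-.05*n,RG,7);rows(TG-.05*n,RG,TG,RG,8)"
```

```text
t 3.45 j [ 0.2855 -0.0176 -0.4279  0.8171 -0.0702  0.1904] p [0.483  0.118  0.1846] w 0.05993013633093018 F [2.9059 2.2457 0.3804]
[[[-0.001,-0.008,0.226,0,0.001,0.004],[-0.001,-0.008,0.226,0.001,0.001,0.003],[-0.001,-0.008,0.225,-0,0.001,0.004],[-0.001,-0.008,0.226,0,0.001,0.003],[-0.001,-0.008,0.226,0,0.001,0.004],[-0.001,-0.008,0.226,0.001,0,0.003],[-0.001,-0.008,0.226,0,0.001,0.004]]]
end [0.5105 0.1174 0.1105] err [-0.0124 -0.0149 -0.0248]
[[[0,0,0.125,0,0,0],[0,0,0.125,0,0,0],[-0,-0,0.125,0,0,0],[-0,-0,0.125,0,0,0],[-0,-0,0.125,0,0,0],[-0,-0,0.125,0,0,0],[-0,-0,0.125,0,0,0],[-0,-0,0.125,0,0,0]]]
end [0.5276 0.1187 0.0635] err [-0.  0.  0.]
```

Call:
{"api": "send_rows", "payload": {"increments": [[[0, -0.008, 0.226, 0, 0, 0.004], [0, -0.008, 0.226, 0, 0, 0.004], [0, -0.008, 0.226, 0, 0, 0.004], [0, -0.008, 0.226, 0, 0, 0.004], [0, -0.008, 0.226, 0, 0, 0.004], [0, -0.008, 0.226, 0, 0, 0.004], [0, -0.008, 0.226, 0, 0, 0.004], [0, 0, 0, 0, 0, 0]]]}}

```text
clock: 4.45
eef_pos: [0.5084, 0.1141, 0.1095]
tool_rot: [-0.034, 0.984, 0.006, 0.173]
ft_force: [0.3, -0.0, 0.6]
grip_width: 0.0597
```

Run:
```python
from plan import *
from workcell import camera
from h import *
from fit import dist,axis
from scipy.optimize import least_squares
p,r,o=cur();c=camera('wrist');p2,r2,o=cur()
cv2.imwrite('pics/w2.png',c['color'][:,:,::-1])
b=camera('side');cv2.imwrite('pics/s2.png',cv2.resize(b['color'][100:300,200:460,::-1],None,fx=3,fy=3))
d=c;T=np.eye(4);T[:3,:3]=r.as_matrix();T[:3,3]=p
d["pose"]=T@d["mount"];P=cloud(d)
a=axis(np.radians(YAW),np.radians(20));l=np.array([-np.sin(np.radians(YAW)),np.cos(np.radians(YAW)),0])
q=P-M;s=q@a;y=q@l;h=q@np.cross(a,l)
m=(abs(y)<.026)&(s>-.065)&(s<.08)&(h>.0)&(h<.026)
P=P[m];print(m.sum())
def res(x):
    A=axis(x[3],x[4]);q=P-x[:3];s=q@A
    return np.r_[dist(s,np.linalg.norm(q-s[:,None]*A,axis=1))/.002,(x[4]-np.radians(20))/.02]
f=least_squares(res,[*M,np.radians(YAW),np.radians(20)],loss="soft_l1")
print(f.x[:3],np.degrees(f.x[3:]),np.median(res(f.x))*2)
print("target rel to tool",r.inv().apply(TG-p), r.inv().apply(f.x[:3]-p))
```

```text
t 4.45 j [ 0.2614  0.1111 -0.508   0.6103 -0.0652  0.1802] p [0.5084 0.1141 0.1095] w 0.059650322232753614 F [ 0.3228 -0.0131  0.5898]
t 4.5 j [ 0.2615  0.1102 -0.5073  0.6108 -0.0653  0.1802] p [0.5087 0.1142 0.1102] w 0.05937189125527146 F [0.0853 0.1274 0.3311]
15222
[0.5255 0.1182 0.0721] [ 4.7482 19.7476] 0.33922290724707965
target rel to tool [-0.0027  0.0033  0.0499] [-0.0036  0.003   0.0411]
```

View pics/w2.png

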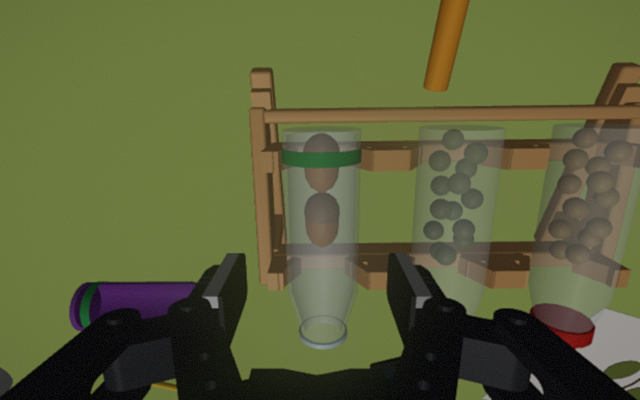

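View pics/s2.png

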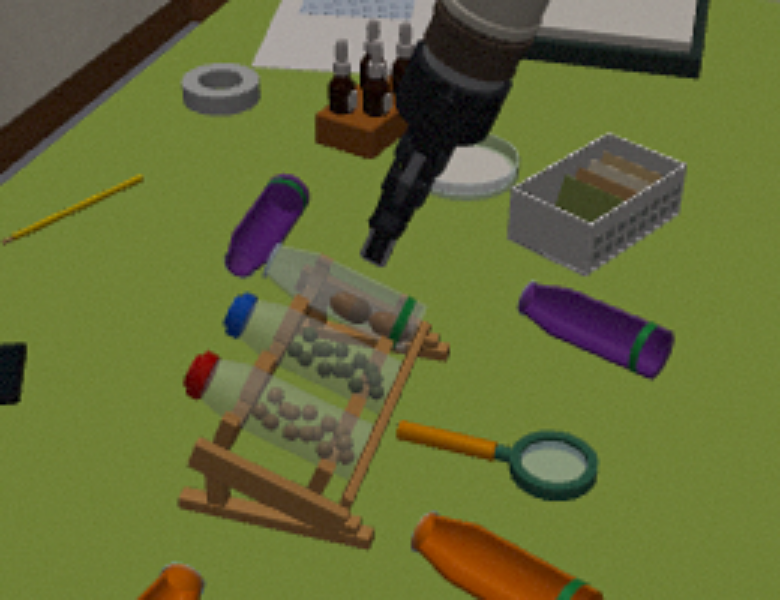

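The wrist view shows the tube axis at about column 322, so the tool sits about 3 mm to one side. I'll correct that and descend.

Call:
{"api": "send_rows", "payload": {"increments": [[[-0.03, 0.03, 0.05, 0, 0, 0], [-0.035, 0.03, 0.12, 0, 0, 0.0], [0, 0, 0.13, 0, 0, 0], [0, 0, 0.14, 0, 0, 0], [0, 0, 0.14, 0, 0, 0], [0, 0, 0.14, 0, 0, 0], [0, 0, 0.14, 0, 0, 0], [0, 0, 0.14, 0, 0, 0]]]}}

```text
clock: 5.55
eef_pos: [0.529, 0.1187, 0.0645]
tool_rot: [-0.034, 0.984, 0.006, 0.174]
ft_force: [-0.4, 0.0, -0.2]
grip_width: 0.0597
```

Run:
```python
from plan import *
from workcell import camera
from h import *
p,r,o=cur();c=camera('wrist')
cv2.imwrite('pics/w3.png',c['color'][:,:,::-1])
b=camera('side');cv2.imwrite('pics/s3.png',cv2.resize(b['color'][100:300,200:460,::-1],None,fx=3,fy=3))
print(r.inv().apply(np.array([.5254,.1183,.072])-p))
```

```text
t 5.55 j [ 0.2593  0.2121 -0.5276  0.4872 -0.0645  0.1781] p [0.529  0.1187 0.0645] w 0.0597207809662128 F [-0.3685  0.0002 -0.2087]
[ 0.0008 -0.0001 -0.0083]
```

View pics/w3.png

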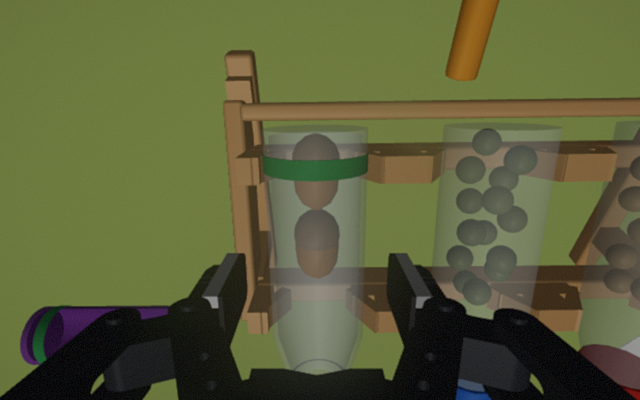

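View pics/s3.png

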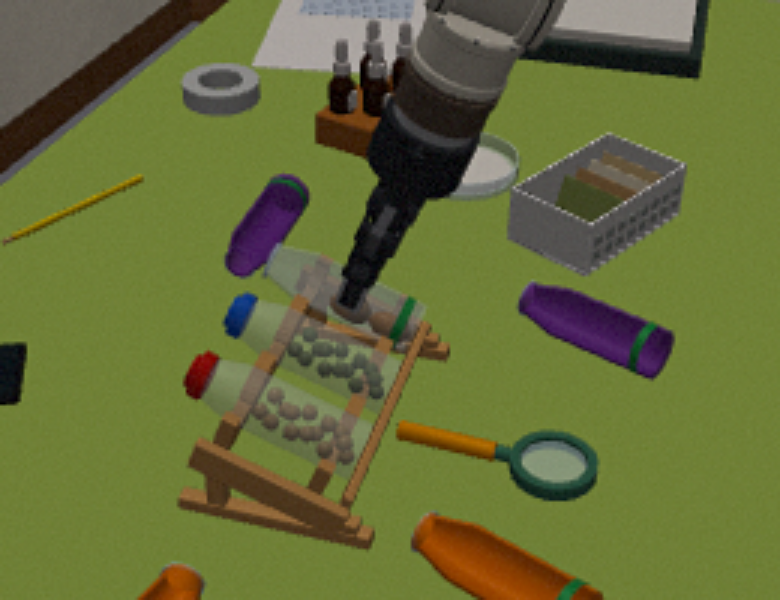

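The fingers straddle the tube with no contact force, so I'll close them.

Call:
{"api": "send_rows", "payload": {"increments": [[[0, 0, 0, 0, 0, 0], [0, 0, 0, 0, 0, 0], [0, 0, 0, 0, 0, 0], [0, 0, 0, 0, 0, 0]]], "grip": 1.0}}

```text
clock: 6.15
eef_pos: [0.5289, 0.1186, 0.0653]
tool_rot: [-0.034, 0.984, 0.006, 0.174]
ft_force: [-2.2, -0.6, 3.9]
grip_width: 0.0316
```

Run:
```python
from plan import *
for i in range(1):
    p,r,o=cur();print(r.as_quat())
np.savez("grasp.npz",p=p,q=r.as_quat())
```

```text
t 6.15 j [ 0.2594  0.2104 -0.5273  0.4888 -0.0648  0.1782] p [0.5289 0.1186 0.0653] w 0.03162016309022331 F [-2.2498 -0.6175  3.9318]
[-0.0344  0.9841  0.006   0.1741]
```

Run:
```python
from plan import *
from workcell import camera
from h import *
p,r,o=cur();c=camera('wrist')
cv2.imwrite('pics/w4.png',c['color'][:,:,::-1])
b=camera('side');cv2.imwrite('pics/s4.png',cv2.resize(b['color'][140:260,240:400,::-1],None,fx=5,fy=5))
np.savez('s4.npz',**b)
```

```text
t 6.15 j [ 0.2594  0.2104 -0.5273  0.4888 -0.0648  0.1782] p [0.5289 0.1186 0.0653] w 0.03162016309022331 F [-2.2498 -0.6175  3.9318]
```

View pics/w4.png

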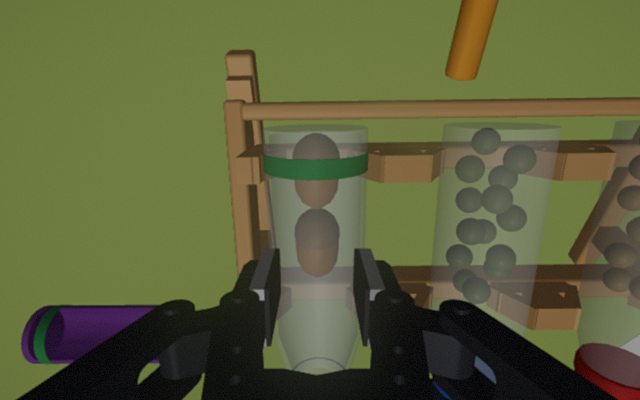

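View pics/s4.png

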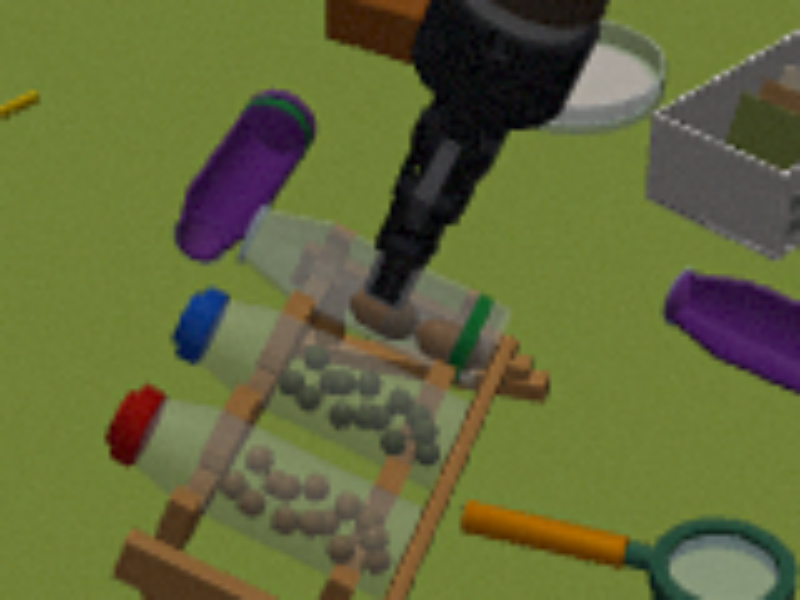

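Run:
```python
from plan import *
from workcell import camera
from h import *
from fit import dist,axis
p,r,o=cur();c=camera('wrist');K=c["intrinsics"];c=dict(c);c["pose"]=c["mount"];P=cloud(c)
print("pad tips tool coords");
for u,v in((262,256),(270,256),(275,270),(270,262),(366,256),(358,262),(372,252),(320,300),(318,260),(316,330)):print(u,v,P[v,u]*1e3)
# lowest tool z of dark pixels
col=c["color"].astype(int);m=(col.max(-1)<70)&(abs(P[...,1])<.05)&(abs(P[...,0])<.03)&(P[...,2]>-.08)
print("finger tool z max pct",np.percentile(P[m][:,2],[50,90,95,99,100])*1e3)
b=camera('side');q=cloud(b);Q=r.inv().apply((q-p).reshape(-1,3)).reshape(400,640,3)
col=b["color"].astype(int)
m=(col.max(-1)<75)&(abs(Q[...,1])<.05)&(abs(Q[...,0])<.02)&(Q[...,2]>-.06)&(Q[...,2]<.03)
print("side",m.sum(),np.percentile(Q[m][:,2],[0,50,90,99,100])*1e3)
```

```text
t 6.25 j [ 0.2594  0.2105 -0.5273  0.4887 -0.0647  0.1782] p [0.529  0.1186 0.0653] w 0.031622899638618765 F [-2.3617 -0.3097  4.9589]
pad tips tool coords
262 256 [ 10.7026 -21.6302 -33.9436]
270 256 [ 10.3587 -18.5779 -33.2062]
275 270 [  7.6289 -15.9444 -39.8859]
270 262 [ 10.7406 -17.7927 -39.4118]
366 256 [  9.9742  19.6385 -32.4647]
358 262 [ 10.0752  15.8083 -38.1088]
372 252 [-40.9988  41.8022  84.9814]
320 300 [-11.4433   1.3419 -29.9257]
318 260 [  6.7368   0.4919 -29.28  ]
316 330 [-25.8371  -0.3657 -30.4133]
finger tool z max pct [-73.1837 -36.6636 -27.0248  30.1021  49.2803]
side 124 [-57.8928 -34.2374  -9.1117  -0.9152   1.2298]
```

Run:
```python
from plan import *
from h import *
g=np.load("grasp.npz");r=R.from_quat(g["q"]);p=g["p"]
b=np.load("s4.npz");q=cloud(b);Q=r.inv().apply((q-p).reshape(-1,3)).reshape(400,640,3)*1e3
for v in range(188,206):
    print(v,[(tuple(Q[v,u].round().astype(int)),tuple(b["color"][v,u])) for u in (318,320)])
```

```text
188 [((np.int64(-3), np.int64(49), np.int64(-80)), (np.uint8(24), np.uint8(23), np.uint8(26))), ((np.int64(1), np.int64(45), np.int64(-79)), (np.uint8(28), np.uint8(26), np.uint8(30)))]
189 [((np.int64(-2), np.int64(46), np.int64(-75)), (np.uint8(14), np.uint8(15), np.uint8(17))), ((np.int64(2), np.int64(47), np.int64(-78)), (np.uint8(29), np.uint8(26), np.uint8(30)))]
190 [((np.int64(-1), np.int64(48), np.int64(-74)), (np.uint8(15), np.uint8(15), np.uint8(17))), ((np.int64(3), np.int64(45), np.int64(-74)), (np.uint8(14), np.uint8(16), np.uint8(19)))]
191 [((np.int64(-1), np.int64(31), np.int64(-58)), (np.uint8(12), np.uint8(9), np.uint8(14))), ((np.int64(4), np.int64(49), np.int64(-74)), (np.uint8(14), np.uint8(14), np.uint8(15)))]
192 [((np.int64(-1), np.int64(22), np.int64(-48)), (np.uint8(16), np.uint8(20), np.uint8(13))), ((np.int64(4), np.int64(28), np.int64(-55)), (np.uint8(22), np.uint8(28), np.uint8(27)))]
193 [((np.int64(1), np.int64(32), np.int64(-53)), (np.uint8(16), np.uint8(17), np.uint8(16))), ((np.int64(5), np.int64(29), np.int64(-53)), (np.uint8(19), np.uint8(10), np
[... 1541 characters left out ...]
)), (np.uint8(84), np.uint8(74), np.uint8(61))), ((np.int64(13), np.int64(18), np.int64(-20)), (np.uint8(81), np.uint8(69), np.uint8(59)))]
203 [((np.int64(10), np.int64(20), np.int64(-16)), (np.uint8(79), np.uint8(67), np.uint8(60))), ((np.int64(15), np.int64(20), np.int64(-19)), (np.uint8(77), np.uint8(68), np.uint8(55)))]
204 [((np.int64(11), np.int64(23), np.int64(-16)), (np.uint8(72), np.uint8(61), np.uint8(55))), ((np.int64(16), np.int64(20), np.int64(-16)), (np.uint8(67), np.uint8(60), np.uint8(52)))]
205 [((np.int64(12), np.int64(24), np.int64(-13)), (np.uint8(58), np.uint8(49), np.uint8(41))), ((np.int64(17), np.int64(23), np.int64(-16)), (np.uint8(59), np.uint8(57), np.uint8(47)))]
```

Call:
{"api": "send_rows", "payload": {"increments": [[[0, 0, 0, 0, 0, 0], [0, 0, 0, 0, 0, 0], [0, 0, 0, 0, 0, 0]]], "grip": 0.3}}

```text
clock: 6.72
eef_pos: [0.5288, 0.1187, 0.0647]
tool_rot: [-0.034, 0.984, 0.006, 0.174]
ft_force: [-1.2, -0.2, 1.0]
grip_width: 0.06
```

Run:
```python
from plan import *
from workcell import camera
from h import *
p,r,o=cur();c=dict(camera('wrist'));c["pose"]=c["mount"];P=cloud(c)*1e3;np.savez('w5.npz',**c)
cv2.imwrite('pics/w5.png',c['color'][:,:,::-1])
for u,v in((316,395),(316,385),(260,380),(370,380),(210,270),(215,290),(225,262),(235,258),(240,265),(243,260),(243,300),(235,320),(400,260),(395,300),(316,300),(316,340)):print(u,v,P[v,u].round(1),c["color"][v,u])
col=c["color"].astype(int)
for u in (225,232,238,243):
  print(u,[(v,P[v,u].round().tolist()) for v in range(245,350,8)])
```

```text
t 6.725 j [ 0.2594  0.2116 -0.5275  0.4882 -0.0644  0.1783] p [0.5288 0.1187 0.0647] w 0.0600271627761473 F [-1.1728 -0.192   1.0042]
316 395 [   9.9   -0.3 -102. ] [20 23 20]
316 385 [ 10.5  -0.3 -99.8] [29 31 25]
260 380 [  9.6 -12.9 -97.4] [24 25 19]
370 380 [  9.8  11.8 -97.6] [21 22 12]
210 270 [  6.3 -41.6 -37.3] [31 33 20]
215 290 [ 10.3 -33.3 -59.3] [55 55 50]
225 262 [ 10.3 -35.2 -38.4] [60 62 56]
235 258 [ 10.8 -31.8 -36. ] [60 61 53]
240 265 [  7.5 -30.2 -35.3] [33 33 24]
243 260 [  7.5 -29.9 -30.9] [35 33 21]
243 300 [ -8.  -29.9 -35.5] [32 32 23]
235 320 [ -7.7 -30.1 -49.6] [27 26 18]
400 260 [ 10.3  32.2 -36.8] [57 60 56]
395 300 [ -3.3  29.7 -43.3] [31 30 23]
316 300 [-10.7  -0.3 -31.2] [142 137 127]
316 340 [-30.9  -0.4 -30.5] [133 140 121]
225 [(245, [-33.0, -68.0, 81.0]), (253, [-41.0, -69.0, 84.0]), (261, [11.0, -35.0, -39.0]), (269, [10.0, -34.0, -44.0]), (277, [10.0, -32.0, -50.0]), (285, [11.0, -31.0, -56.0]), (293, [10.0, -30.0, -60.0]), (301, [7.0, -30.0, -61.0]), (309, [4.0, -30.0, -61.0]), (317, [2.0, -30.0, -63.0]), (325, [-1.0, -30.0, -62.0]), (333, [-3.0,
[... 617 characters left out ...]
, -30.0, -41.0]), (285, [3.0, -30.0, -42.0]), (293, [-1.0, -30.0, -42.0]), (301, [-4.0, -30.0, -43.0]), (309, [-7.0, -30.0, -43.0]), (317, [-9.0, -30.0, -46.0]), (325, [-126.0, -71.0, 115.0]), (333, [-137.0, -73.0, 119.0]), (341, [-149.0, -74.0, 123.0]), (349, [-160.0, -75.0, 126.0])]
243 [(245, [-5.0, -39.0, 14.0]), (253, [10.0, -30.0, -30.0]), (261, [7.0, -30.0, -30.0]), (269, [3.0, -30.0, -31.0]), (277, [1.0, -30.0, -33.0]), (285, [-2.0, -30.0, -34.0]), (293, [-5.0, -30.0, -35.0]), (301, [-9.0, -30.0, -34.0]), (309, [-44.0, -42.0, 15.0]), (317, [-49.0, -42.0, 13.0]), (325, [-125.0, -66.0, 114.0]), (333, [-137.0, -68.0, 118.0]), (341, [-148.0, -69.0, 122.0]), (349, [-161.0, -71.0, 128.0])]
```

View pics/w5.png

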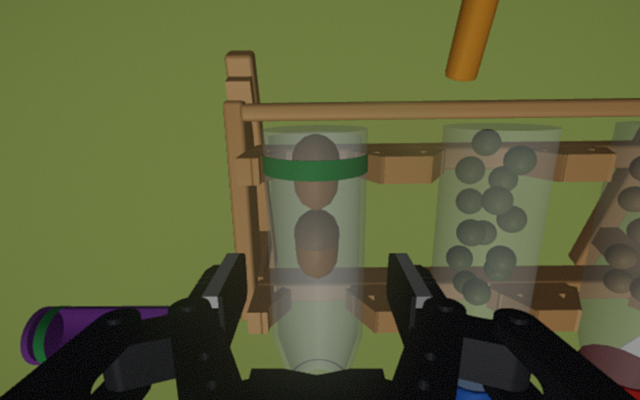

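The depth shows the pad tips about 29 mm behind the reported TCP, so the first pinch caught only the top of the tube. The tube hasn't moved. I'll go 31 mm deeper.

Call:
{"api": "send_rows", "payload": {"increments": [[[0, 0, 0.08, 0, 0, 0], [0, 0, 0.08, 0, 0, 0], [0, 0, 0.08, 0, 0, 0], [0, 0, 0.08, 0, 0, 0], [0, 0, 0.08, 0, 0, 0], [0, 0, 0.08, 0, 0, 0], [0, 0, 0.08, 0, 0, 0], [0, 0, 0.06, 0, 0, 0]]]}}

```text
clock: 7.78
eef_pos: [0.5395, 0.1194, 0.0355]
tool_rot: [-0.034, 0.984, 0.006, 0.174]
ft_force: [-0.3, 0.4, -0.1]
grip_width: 0.0595
```

Run:
```python
from plan import *
from workcell import camera
from h import *
p,r,o=cur();c=camera('wrist')
cv2.imwrite('pics/w6.png',c['color'][:,:,::-1])
print(r.inv().apply(np.array([.5254,.1183,.072])-p))
```

```text
t 7.775 j [ 0.2549  0.2759 -0.539   0.4121 -0.063   0.1739] p [0.5395 0.1194 0.0355] w 0.059514597638810396 F [-0.3029  0.357  -0.0715]
[ 0.0008 -0.0002 -0.0391]
```

View pics/w6.png

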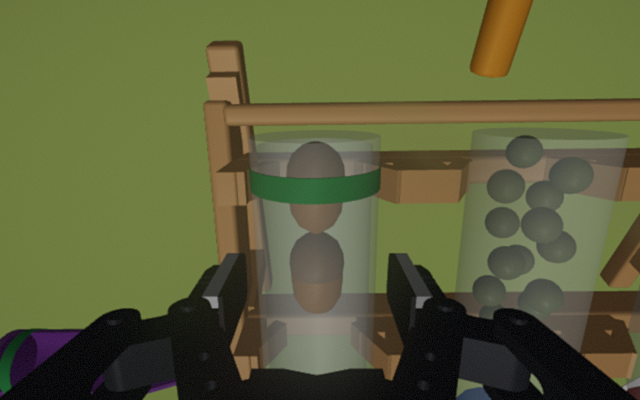

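The fingers are now well down beside the tube, and there is still no contact force. Closing.

Call:
{"api": "send_rows", "payload": {"increments": [[[0, 0, 0, 0, 0, 0], [0, 0, 0, 0, 0, 0], [0, 0, 0, 0, 0, 0], [0, 0, 0, 0, 0, 0]]], "grip": 1.0}}

```text
clock: 8.32
eef_pos: [0.5394, 0.1194, 0.0359]
tool_rot: [-0.035, 0.984, 0.006, 0.174]
ft_force: [-1.5, -0.5, 1.1]
grip_width: 0.0438
```

Run:
```python
from plan import *
p,r,o=cur();print(r.as_quat())
np.savez("grasp.npz",p=p,q=r.as_quat())
```

```text
t 8.325 j [ 0.2549  0.2749 -0.539   0.4128 -0.0631  0.1738] p [0.5394 0.1194 0.0359] w 0.04384980137414109 F [-1.529  -0.5314  1.0831]
[-0.0345  0.9842  0.006   0.1738]
```

```bash
cat >> plan.py <<'E'
OFF=np.array([-.0008,.0002,.039])
def tp(mid,h,pi):
    r=tool_R(h,pi,-1);return np.array(mid)+r.apply(OFF),r
def mouth2mid(m,h,pi): return np.array(m)-.076*(-tool_R(h,pi,-1).apply([1,0,0]))
def path(p,r,S):
    """S list of (mid,h,pitch); prints rows from (p,r)"""
    out=[];k0=p
    for s in S:
        q,t=tp(*s)
        v=np.r_[r.inv().apply(q-p)/.05,np.degrees((r.inv()*t).as_rotvec())/10].round(3)
        out.append(v.tolist());p=p+r.apply(v[:3]*.05);r=r*R.from_rotvec(np.radians(v[3:]*10))
    for k in range(0,len(out),8):print("[["+",".join("["+",".join("%g"%(t+0) for t in o)+"]" for o in out[k:k+8])+"]]")
    print("max",np.abs(out).max(0),"end",p)
    return p,r
def lin(a,b,n):
    return [tuple(np.array(x)+(np.array(y)-np.array(x))*i/n for x,y in zip(a,b)) for i in range(1,n+1)]
def state(p,r):
    a=-r.apply([1,0,0]);mid=p-r.apply(OFF);return mid,np.degrees(np.arctan2(a[1],a[0])),np.degrees(np.arcsin(a[2]))
E
python3 - <<'E'
from plan import *
p,r,o=cur();s0=state(p,r);print(s0)
nn=r.apply([0,0,1])
s1=(s0[0]-.11*nn,s0[1],s0[2]);s2=(np.array([.541,-.04,.19]),-90,15)
print("lift");path(p,r,lin(s0,s1,8)[:]) 
path(*tp(*s1),lin(s1,s2,16))
E
```

```text
t 8.325 j [ 0.2549  0.2749 -0.539   0.4128 -0.0631  0.1738] p [0.5394 0.1194 0.0359] w 0.04384980137414109 F [-1.529  -0.5314  1.0831]
(array([0.5253, 0.1182, 0.0723]), np.float64(4.0170553909899125), np.float64(20.029305043307424))
lift
[[[0,0,-0.275,-0.001,0,0],[0,0,-0.275,0,0,0],[0,0,-0.275,0,0,0],[0,0,-0.275,0,0,0],[0,0,-0.275,0,0,0],[0,0,-0.275,0,0,0],[0,0,-0.275,0,0,0],[0,0,-0.275,0,0,0]]]
max [0.    0.    0.275 0.001 0.    0.   ] end [0.5018 0.1167 0.1393]
[[[-0.05,-0.227,0.001,0.2,0.031,0.553],[-0.07,-0.22,0.007,0.196,0.032,0.553],[-0.088,-0.212,0.014,0.194,0.031,0.555],[-0.105,-0.2,0.019,0.191,0.032,0.556],[-0.121,-0.188,0.024,0.187,0.031,0.557],[-0.137,-0.174,0.028,0.185,0.031,0.558],[-0.15,-0.158,0.032,0.181,0.032,0.559],[-0.163,-0.14,0.034,0.179,0.031,0.559]]]
[[[-0.173,-0.122,0.038,0.175,0.032,0.561],[-0.182,-0.103,0.039,0.172,0.031,0.562],[-0.189,-0.082,0.04,0.169,0.031,0.563],[-0.194,-0.062,0.04,0.166,0.032,0.563],[-0.196,-0.04,0.04,0.163,0.031,0.565],[-0.198,-0.018,0.039,0.16,0.032,0.566],[-0.196,0.003,0.037,0.157,0.031,0.566],[-0.193,0.024,0.036,0.154,0.031,0.567]]]
max [0.198 0.227 0.04  0.2   0.032 0.567] end [ 0.5412 -0.0509  0.1525]
```

Call:
{"api": "send_rows", "payload": {"increments": [[[0, 0, -0.15, 0, 0, 0], [0, 0, -0.25, 0, 0, 0], [0, 0, -0.3, 0, 0, 0], [0, 0, -0.35, 0, 0, 0], [0, 0, -0.35, 0, 0, 0], [0, 0, -0.35, 0, 0, 0], [0, 0, -0.3, 0, 0, 0], [0, 0, -0.15, 0, 0, 0]]]}}

```text
clock: 9.32
eef_pos: [0.5021, 0.117, 0.1412]
tool_rot: [-0.034, 0.984, 0.006, 0.175]
ft_force: [0.4, 0.2, 0.1]
grip_width: 0.0438
```

Run:
```python
from plan import *
from workcell import camera
from h import *
p,r,o=cur();s1=state(p,r);print(s1)
c=camera('side');cv2.imwrite('pics/s7.png',cv2.resize(c['color'][60:300,200:460,::-1],None,fx=2.5,fy=2.5))
s2=(np.array([.541,-.04,.19]),-90,15)
path(p,r,lin(s1,s2,16))
```

```text
t 9.325 j [ 0.2722  0.0601 -0.4723  0.6927 -0.0688  0.1902] p [0.5021 0.117  0.1412] w 0.043786532863923276 F [0.402  0.2372 0.0782]
(array([0.488 , 0.1158, 0.1775]), np.float64(4.006042305562905), np.float64(20.181682154542735))
[[[-0.049,-0.228,0.003,0.205,0.032,0.552],[-0.068,-0.221,0.01,0.198,0.033,0.553],[-0.087,-0.212,0.015,0.195,0.032,0.554],[-0.104,-0.201,0.022,0.191,0.032,0.556],[-0.12,-0.188,0.026,0.189,0.033,0.556],[-0.136,-0.174,0.03,0.185,0.032,0.558],[-0.149,-0.159,0.035,0.183,0.032,0.558],[-0.162,-0.141,0.037,0.179,0.033,0.56]]]
[[[-0.172,-0.122,0.04,0.176,0.032,0.56],[-0.181,-0.103,0.041,0.173,0.032,0.562],[-0.188,-0.083,0.043,0.169,0.033,0.563],[-0.193,-0.062,0.042,0.167,0.032,0.563],[-0.196,-0.04,0.043,0.163,0.033,0.564],[-0.197,-0.019,0.041,0.16,0.032,0.566],[-0.196,0.002,0.04,0.157,0.032,0.566],[-0.192,0.024,0.038,0.154,0.033,0.567]]]
max [0.197 0.228 0.043 0.205 0.033 0.567] end [ 0.5412 -0.0509  0.1525]
```

View pics/s7.png

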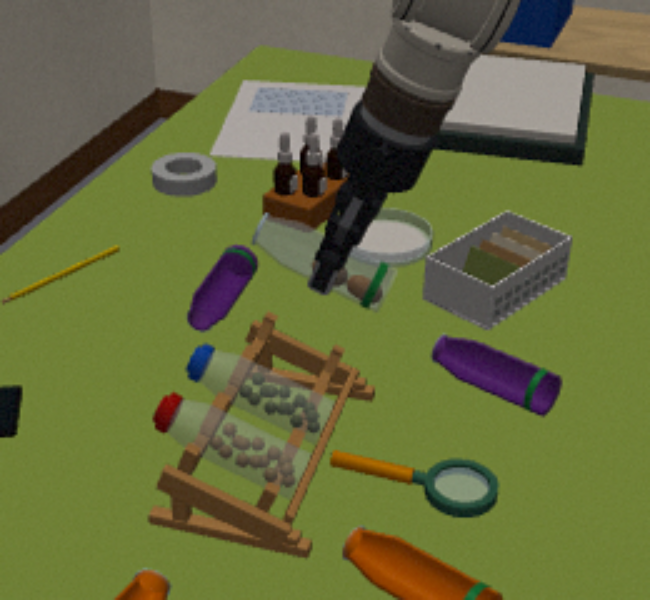

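The side view shows the tube lifted clear at about (325,260), with both acorns near its base and the capped tubes undisturbed. Next is the traverse with a turn.

Call:
{"api": "send_rows", "payload": {"increments": [[[-0.049, -0.228, 0.003, 0.205, 0.032, 0.552], [-0.068, -0.221, 0.01, 0.198, 0.033, 0.553], [-0.087, -0.212, 0.015, 0.195, 0.032, 0.554], [-0.104, -0.201, 0.022, 0.191, 0.032, 0.556], [-0.12, -0.188, 0.026, 0.189, 0.033, 0.556], [-0.136, -0.174, 0.03, 0.185, 0.032, 0.558], [-0.149, -0.159, 0.035, 0.183, 0.032, 0.558], [-0.162, -0.141, 0.037, 0.179, 0.033, 0.56]]]}}

```text
clock: 10.38
eef_pos: [0.5234, 0.029, 0.1445]
tool_rot: [0.364, 0.919, -0.057, 0.141]
ft_force: [-0.2, -0.1, -0.3]
grip_width: 0.0437
```

Call:
{"api": "send_rows", "payload": {"increments": [[[-0.172, -0.122, 0.04, 0.176, 0.032, 0.56], [-0.181, -0.103, 0.041, 0.173, 0.032, 0.562], [-0.188, -0.083, 0.043, 0.169, 0.033, 0.563], [-0.193, -0.062, 0.042, 0.167, 0.032, 0.563], [-0.196, -0.04, 0.043, 0.163, 0.033, 0.564], [-0.197, -0.019, 0.041, 0.16, 0.032, 0.566], [-0.196, 0.002, 0.04, 0.157, 0.032, 0.566], [-0.192, 0.024, 0.038, 0.154, 0.033, 0.567]]]}}

```text
clock: 11.38
eef_pos: [0.541, -0.0513, 0.1502]
tool_rot: [0.702, 0.7, -0.094, 0.091]
ft_force: [0.4, 0.6, -0.1]
grip_width: 0.0439
```

Run:
```python
from plan import *
p,r,o=cur();s1=state(p,r);print(s1)
s2=(mouth2mid([.541,-.212,.105],-90,5),-90,5)
S=lin(s1,s2,8)
# tip to -10 with mouth lowered
n=10
for i in range(1,n+1):
    pi=5-15*i/n;S.append((mouth2mid([.541,-.212,.105-.053*i/n],-90,pi),-90,pi))
path(p,r,S)
```

```text
t 11.375 j [ 0.0606  0.3692 -0.0049  1.2169 -0.2614  1.6371] p [ 0.541  -0.0513  0.1502] w 0.04385969239233165 F [ 0.4273  0.5536 -0.1308]
(array([ 0.5409, -0.0404,  0.1876]), np.float64(-90.148887064424), np.float64(15.018903885470296))
[[[-0.157,0.004,0.278,-0.019,0.125,-0.002],[-0.162,0.001,0.274,0,0.125,-0.002],[-0.169,0.001,0.27,-0.001,0.126,-0.002],[-0.175,0.001,0.266,0,0.125,-0.001],[-0.18,0,0.261,0,0.125,-0.002],[-0.186,0.001,0.257,-0.001,0.125,-0.002],[-0.191,0,0.253,0,0.126,-0.002],[-0.197,0,0.248,0,0.125,-0.002]]]
[[[0.029,0,0.066,0,0.15,0],[0.026,0,0.066,0,0.15,0],[0.024,0,0.067,0,0.15,0],[0.021,0,0.066,0,0.15,0],[0.018,0,0.066,0,0.15,0],[0.015,0,0.067,0,0.15,0],[0.012,0,0.066,0,0.15,0],[0.01,0,0.066,0,0.15,0]]]
[[[0.007,0.001,0.065,0,0.15,0],[0.004,0,0.065,0,0.15,0]]]
max [0.197 0.004 0.278 0.019 0.15  0.002] end [ 0.5412 -0.1312  0.0267]
```

Call:
{"api": "send_rows", "payload": {"increments": [[[-0.157, 0.004, 0.278, -0.019, 0.125, -0.002], [-0.162, 0.001, 0.274, 0, 0.125, -0.002], [-0.169, 0.001, 0.27, -0.001, 0.126, -0.002], [-0.175, 0.001, 0.266, 0, 0.125, -0.001], [-0.18, 0, 0.261, 0, 0.125, -0.002], [-0.186, 0.001, 0.257, -0.001, 0.125, -0.002], [-0.191, 0, 0.253, 0, 0.126, -0.002], [-0.197, 0, 0.248, 0, 0.125, -0.002]]]}}

```text
clock: 12.38
eef_pos: [0.5415, -0.1411, 0.0593]
tool_rot: [0.705, 0.708, -0.03, 0.031]
ft_force: [-0.4, -0.2, 0.1]
grip_width: 0.044
```

```bash
cat > look.py <<'E'
import sys
from plan import *
from workcell import camera
from h import *
def look(tag):
    p,r,o=cur();s=state(p,r);print("mid",s[0],"head %.2f pitch %.2f"%s[1:],"mouth",s[0]-.076*r.apply([1,0,0]))
    a=camera('scene');b=camera('side')
    A=cv2.resize(a['color'][190:350,150:310,::-1],(480,480),interpolation=cv2.INTER_CUBIC)
    B=cv2.resize(b['color'][80:200,280:440,::-1],(640,480),interpolation=cv2.INTER_CUBIC)[:,160:480] if 0 else cv2.resize(b['color'][90:190,290:390,::-1],(400,400),interpolation=cv2.INTER_CUBIC)
    B=cv2.copyMakeBorder(B[:, :310],40,40,5,5,cv2.BORDER_CONSTANT)
    cv2.imwrite(f'pics/{tag}.png',np.hstack([A,B]))
    np.savez(f'{tag}.npz',a=a['color'],b=b['color'],az=a['z_map'],bz=b['z_map'])
    return p,r,s
if __name__=="__main__": look(sys.argv[1])
E
python3 look.py L1
```

```text
t 12.375 j [-0.2061  0.4507 -0.1077  0.9939 -0.0842  1.3607] p [ 0.5415 -0.1411  0.0593] w 0.04404705400540608 F [-0.4469 -0.2348  0.1198]
mid [ 0.5413 -0.137   0.0981] head -89.81 pitch 4.94 mouth [ 0.5415 -0.2127  0.1046]
```

View pics/L1.png

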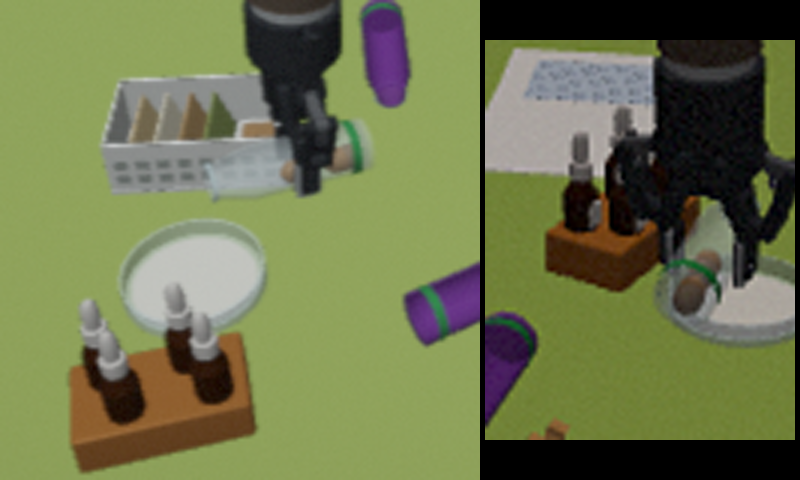

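The tube is aimed over the dish with both acorns still at its base. I'll lower it and tip to 10° below level.

Call:
{"api": "send_rows", "payload": {"increments": [[[0.029, 0, 0.066, 0, 0.15, 0], [0.026, 0, 0.066, 0, 0.15, 0], [0.024, 0, 0.067, 0, 0.15, 0], [0.021, 0, 0.066, 0, 0.15, 0], [0.018, 0, 0.066, 0, 0.15, 0], [0.015, 0, 0.067, 0, 0.15, 0], [0.012, 0, 0.066, 0, 0.15, 0], [0.01, 0, 0.066, 0, 0.15, 0]]]}}

```text
clock: 13.48
eef_pos: [0.5415, -0.1325, 0.0332]
tool_rot: [0.705, 0.707, 0.044, -0.044]
ft_force: [0.7, -0.8, -1.2]
grip_width: 0.0438
```

Call:
{"api": "send_rows", "payload": {"increments": [[[0.007, 0, 0.065, 0, 0.15, 0], [0.004, 0, 0.065, 0, 0.15, 0]]]}}

```text
clock: 13.72
eef_pos: [0.5415, -0.131, 0.0269]
tool_rot: [0.703, 0.706, 0.062, -0.062]
ft_force: [0.0, 0.4, -0.8]
grip_width: 0.0441
```

Run:
```python
from plan import *
import look
p,r,s=look.look("L2")
S=[];pi=s[2];m0=np.array([.541,-.212,.052])
for i in range(1,65):
    q=pi-.36*i;S.append((mouth2mid([.541,-.212,.052],-90,q),-90,q))
path(*tp(mouth2mid(m0,-90,pi),-90,pi),S)
```

```text
t 13.725 j [-0.3339  0.5383 -0.068   1.0227  0.166   1.2287] p [ 0.5415 -0.131   0.0269] w 0.04407820712075086 F [ 0.048   0.3774 -0.8059]
mid [ 0.5413 -0.1371  0.0654] head -89.80 pitch -10.08 mouth [ 0.5416 -0.2119  0.0521]
[[[0.005,0,-0.009,0,0.036,0],[0.005,0,-0.01,0,0.036,0],[0.005,0,-0.009,0,0.036,0],[0.004,0,-0.01,0,0.036,0],[0.005,0,-0.009,0,0.036,0],[0.005,0,-0.01,0,0.036,0],[0.005,0,-0.009,0,0.036,0],[0.005,0,-0.01,0,0.036,0]]]
[[[0.005,0,-0.009,0,0.036,0],[0.005,0,-0.01,0,0.036,0],[0.005,0,-0.009,0,0.036,0],[0.004,0,-0.01,0,0.036,0],[0.005,0,-0.009,0,0.036,0],[0.005,0,-0.01,0,0.036,0],[0.005,0,-0.009,0,0.036,0],[0.005,0,-0.009,0,0.036,0]]]
[[[0.005,0,-0.01,0,0.036,0],[0.005,0,-0.009,0,0.036,0],[0.005,0,-0.01,0,0.036,0],[0.004,0,-0.009,0,0.036,0],[0.005,0,-0.01,0,0.036,0],[0.005,0,-0.009,0,0.036,0],[0.005,0,-0.01,0,0.036,0],[0.005,0,-0.009,0,0.036,0]]]
[[[0.005,0,-0.01,0,0.036,0],[0.005,0,-0.009,0,0.036,0],[0.005,0,-0.01,0,0.036,0],[0.004,0,-0.009,0,0.036,0],[0.005,0,-0.009,0,0.036,0],[0.005,0,-0.01,0,0.036,0],[0.005,0,-0.009,0,0.036,0],[0.005,0,-0.01,0,0.036,0]]]
[[[0.005,
[... 227 characters left out ...]
0.036,0],[0.005,0,-0.01,0,0.036,0],[0.004,0,-0.009,0,0.036,0],[0.005,0,-0.009,0,0.036,0],[0.005,0,-0.01,0,0.036,0],[0.005,0,-0.009,0,0.036,0],[0.005,0,-0.01,0,0.036,0],[0.005,0,-0.009,0,0.036,0]]]
[[[0.005,0,-0.01,0,0.036,0],[0.005,0,-0.009,0,0.036,0],[0.004,0,-0.01,0,0.036,0],[0.005,0,-0.009,0,0.036,0],[0.005,0,-0.01,0,0.036,0],[0.005,0,-0.009,0,0.036,0],[0.005,0,-0.01,0,0.036,0],[0.005,0,-0.009,0,0.036,0]]]
[[[0.005,0,-0.01,0,0.036,0],[0.005,0,-0.009,0,0.036,0],[0.004,0,-0.009,0,0.036,0],[0.005,0,-0.01,0,0.036,0],[0.005,0,-0.009,0,0.036,0],[0.005,0,-0.01,0,0.036,0],[0.005,0,-0.009,0,0.036,0],[0.005,0,-0.01,0,0.036,0]]]
max [0.005 0.    0.01  0.    0.036 0.   ] end [ 0.5412 -0.1277  0.0604]
```

View pics/L2.png

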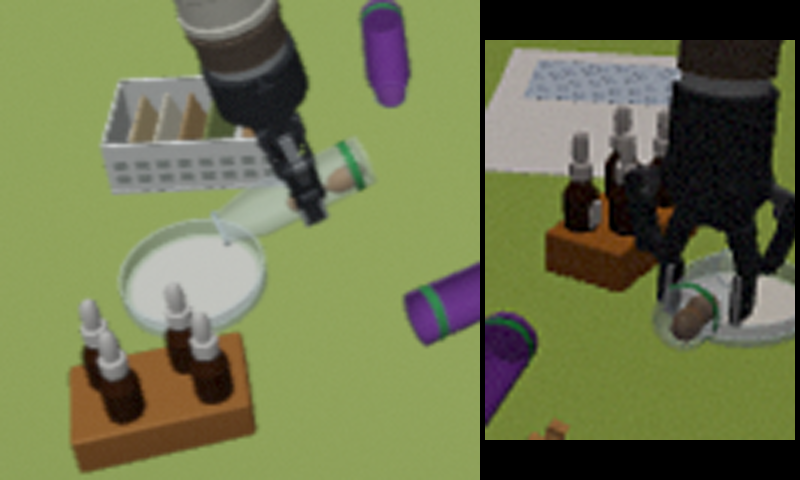

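Both acorns are still at the base at 10° below level. I'm starting the slow tip at 2.9°/s.

Call:
{"api": "send_rows", "payload": {"increments": [[[0.005, 0, -0.0095, 0, 0.036, 0], [0.005, 0, -0.0095, 0, 0.036, 0], [0.005, 0, -0.0095, 0, 0.036, 0], [0.005, 0, -0.0095, 0, 0.036, 0], [0.005, 0, -0.0095, 0, 0.036, 0], [0.005, 0, -0.0095, 0, 0.036, 0], [0.005, 0, -0.0095, 0, 0.036, 0], [0.005, 0, -0.0095, 0, 0.036, 0]]]}}

```text
clock: 14.82
eef_pos: [0.5415, -0.1298, 0.0312]
tool_rot: [0.701, 0.704, 0.079, -0.079]
ft_force: [-0.8, -0.2, -0.8]
grip_width: 0.0443
```

Call:
{"api": "send_rows", "payload": {"increments": [[[0.005, 0, -0.0095, 0, 0.036, 0], [0.005, 0, -0.0095, 0, 0.036, 0], [0.005, 0, -0.0095, 0, 0.036, 0], [0.005, 0, -0.0095, 0, 0.036, 0], [0.005, 0, -0.0095, 0, 0.036, 0], [0.005, 0, -0.0095, 0, 0.036, 0], [0.005, 0, -0.0095, 0, 0.036, 0], [0.005, 0, -0.0095, 0, 0.036, 0]]]}}

```text
clock: 15.82
eef_pos: [0.5415, -0.1288, 0.0354]
tool_rot: [0.699, 0.702, 0.097, -0.097]
ft_force: [-0.3, -0.5, -0.9]
grip_width: 0.0437
```

```bash
python3 look.py L3
```

```text
t 15.825 j [-0.3811  0.5628 -0.0213  1.0917  0.2548  1.1728] p [ 0.5415 -0.1288  0.0354] w 0.043685948914930176 F [-0.2769 -0.4987 -0.8731]
mid [ 0.5413 -0.1386  0.0731] head -89.80 pitch -15.76 mouth [ 0.5416 -0.2118  0.0525]
```

View pics/L3.png

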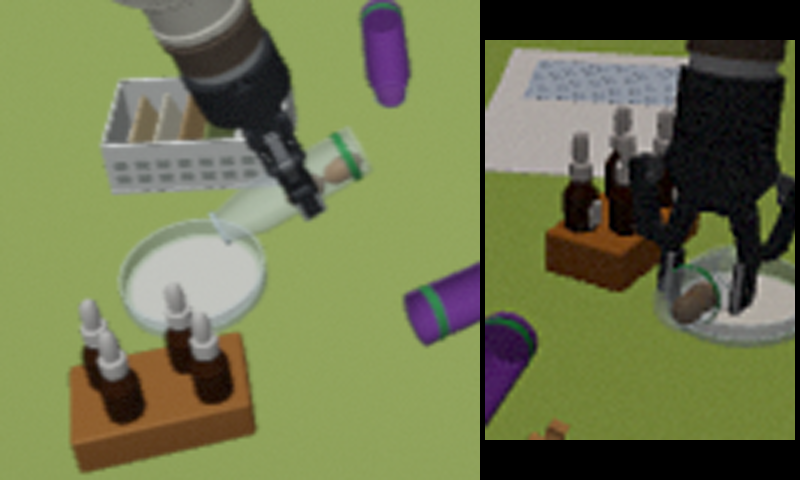

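Call:
{"api": "send_rows", "payload": {"increments": [[[0.005, 0, -0.0095, 0, 0.036, 0], [0.005, 0, -0.0095, 0, 0.036, 0], [0.005, 0, -0.0095, 0, 0.036, 0], [0.005, 0, -0.0095, 0, 0.036, 0], [0.005, 0, -0.0095, 0, 0.036, 0], [0.005, 0, -0.0095, 0, 0.036, 0], [0.005, 0, -0.0095, 0, 0.036, 0], [0.005, 0, -0.0095, 0, 0.036, 0]]]}}

```text
clock: 16.92
eef_pos: [0.5415, -0.128, 0.0396]
tool_rot: [0.697, 0.699, 0.115, -0.115]
ft_force: [0.0, -0.0, -1.5]
grip_width: 0.0439
```

```bash
python3 look.py L4
```

```text
t 16.925 j [-0.4044  0.5784  0.004   1.1289  0.2981  1.1431] p [ 0.5415 -0.128   0.0396] w 0.043871099645393784 F [ 0.0108 -0.0162 -1.5404]
mid [ 0.5413 -0.1397  0.0768] head -89.80 pitch -18.64 mouth [ 0.5416 -0.2117  0.0526]
```

View pics/L4.png

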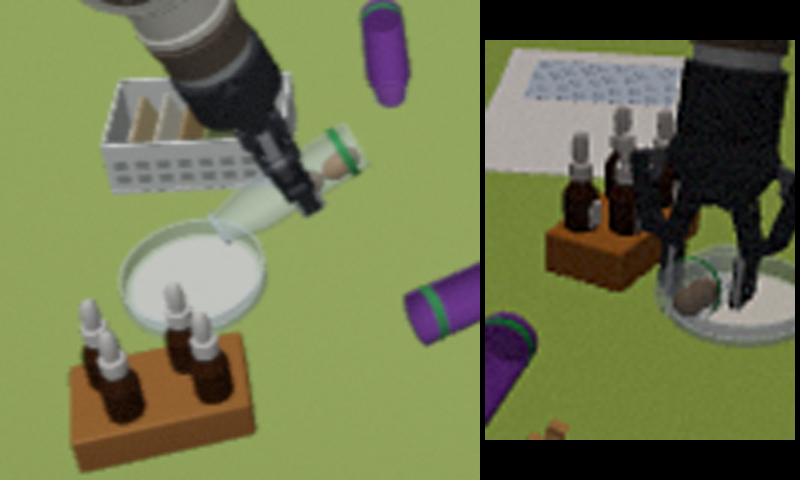

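The acorns haven't slid yet at 18.6° below level. I'll continue in shorter steps.

Call:
{"api": "send_rows", "payload": {"increments": [[[0.005, 0, -0.0095, 0, 0.036, 0], [0.005, 0, -0.0095, 0, 0.036, 0], [0.005, 0, -0.0095, 0, 0.036, 0], [0.005, 0, -0.0095, 0, 0.036, 0], [0.005, 0, -0.0095, 0, 0.036, 0]]]}}

```text
clock: 17.65
eef_pos: [0.5415, -0.1276, 0.0423]
tool_rot: [0.695, 0.697, 0.125, -0.126]
ft_force: [-0.6, -0.3, -1.1]
grip_width: 0.0443
```

```bash
python3 look.py L5
```

```text
t 17.65 j [-0.4187  0.5891  0.0204  1.1531  0.3245  1.124 ] p [ 0.5415 -0.1276  0.0423] w 0.04434707916392182 F [-0.6092 -0.3194 -1.0657]
mid [ 0.5413 -0.1405  0.0791] head -89.80 pitch -20.44 mouth [ 0.5415 -0.2117  0.0526]
```

View pics/L5.png

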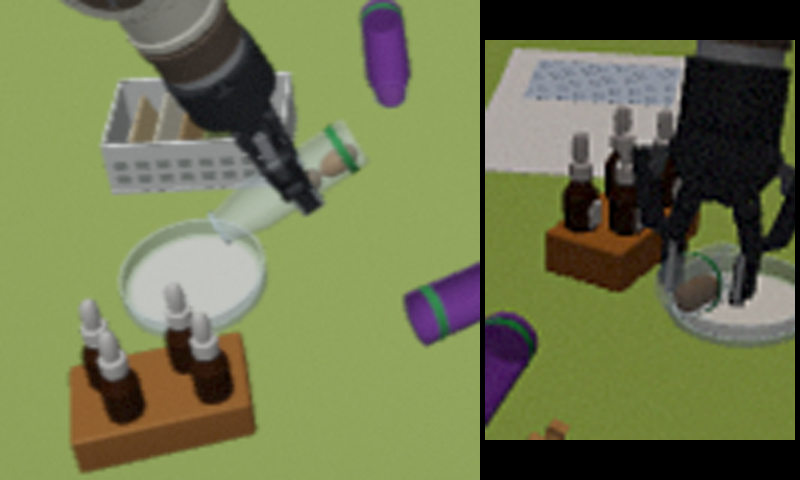

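Call:
{"api": "send_rows", "payload": {"increments": [[[0.005, 0, -0.0095, 0, 0.036, 0], [0.005, 0, -0.0095, 0, 0.036, 0], [0.005, 0, -0.0095, 0, 0.036, 0], [0.005, 0, -0.0095, 0, 0.036, 0]]]}}

```text
clock: 18.25
eef_pos: [0.5415, -0.1274, 0.0444]
tool_rot: [0.693, 0.695, 0.134, -0.134]
ft_force: [0.9, 0.5, -0.8]
grip_width: 0.044
```

```bash
python3 look.py L6
```

```text
t 18.25 j [-0.43    0.5983  0.0339  1.173   0.3453  1.1083] p [ 0.5415 -0.1274  0.0444] w 0.0439953628474938 F [ 0.8656  0.497  -0.7669]
mid [ 0.5413 -0.1412  0.0809] head -89.80 pitch -21.88 mouth [ 0.5416 -0.2117  0.0526]
```

View pics/L6.png

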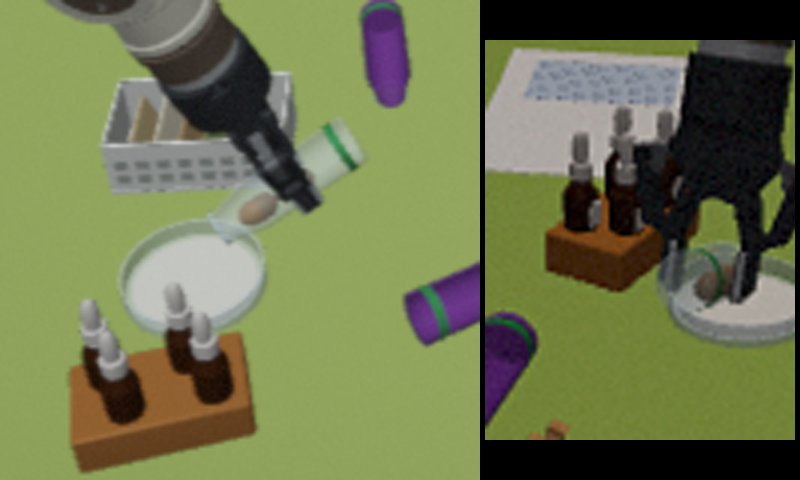

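Both acorns slid to the shoulder; the front one shows at (258,208) in the scene crop. I'll go on at 1.6°/s in 1° steps.

Call:
{"api": "send_rows", "payload": {"increments": [[[0.003, 0, -0.005, 0, 0.02, 0], [0.003, 0, -0.005, 0, 0.02, 0], [0.003, 0, -0.005, 0, 0.02, 0], [0.003, 0, -0.005, 0, 0.02, 0], [0.003, 0, -0.005, 0, 0.02, 0]]]}}

```text
clock: 18.98
eef_pos: [0.5415, -0.1272, 0.0458]
tool_rot: [0.692, 0.694, 0.14, -0.14]
ft_force: [-1.0, 0.3, -1.9]
grip_width: 0.044
```

```bash
python3 look.py L7
```

```text
t 18.975 j [-0.4375  0.6048  0.0431  1.1868  0.3594  1.0976] p [ 0.5415 -0.1272  0.0458] w 0.04397018903079324 F [-0.9522  0.3224 -1.9278]
mid [ 0.5413 -0.1416  0.0821] head -89.80 pitch -22.87 mouth [ 0.5416 -0.2116  0.0525]
```

View pics/L7.png

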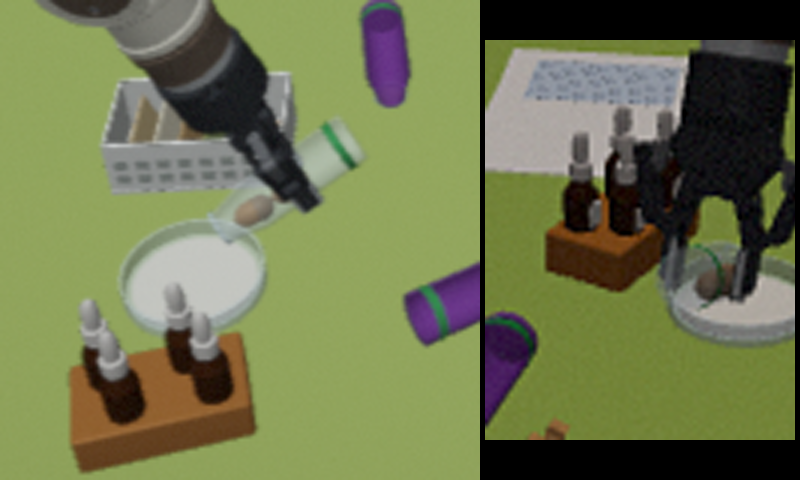

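Call:
{"api": "send_rows", "payload": {"increments": [[[0.003, 0, -0.005, 0, 0.02, 0], [0.003, 0, -0.005, 0, 0.02, 0], [0.003, 0, -0.005, 0, 0.02, 0], [0.003, 0, -0.005, 0, 0.02, 0], [0.003, 0, -0.005, 0, 0.02, 0]]]}}

```text
clock: 19.7
eef_pos: [0.5415, -0.127, 0.0473]
tool_rot: [0.691, 0.693, 0.146, -0.146]
ft_force: [-0.4, -0.2, -1.2]
grip_width: 0.044
```

```bash
python3 look.py L8
```

```text
t 19.7 j [-0.445   0.6116  0.0526  1.2009  0.3735  1.0865] p [ 0.5415 -0.127   0.0473] w 0.04401411767595 F [-0.4267 -0.178  -1.2318]
mid [ 0.5413 -0.142   0.0833] head -89.80 pitch -23.87 mouth [ 0.5416 -0.2115  0.0525]
```

View pics/L8.png

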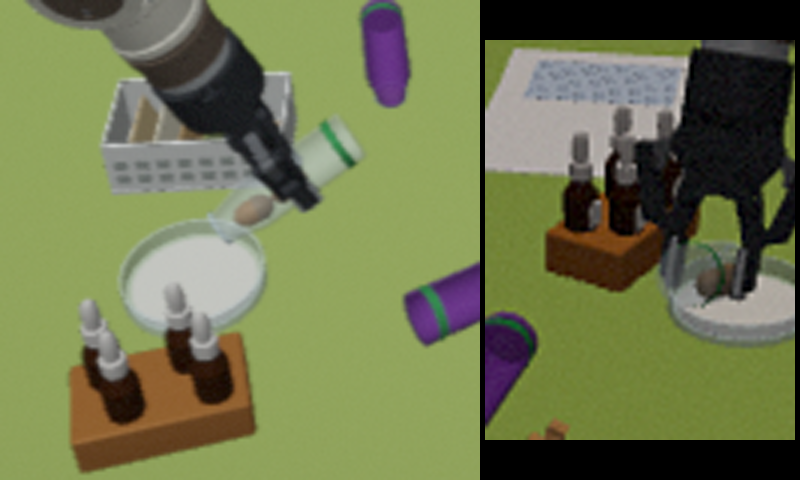

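Call:
{"api": "send_rows", "payload": {"increments": [[[0.003, 0, -0.005, 0, 0.02, 0], [0.003, 0, -0.005, 0, 0.02, 0], [0.003, 0, -0.005, 0, 0.02, 0], [0.003, 0, -0.005, 0, 0.02, 0], [0.003, 0, -0.005, 0, 0.02, 0]]]}}

```text
clock: 20.42
eef_pos: [0.5415, -0.1268, 0.0487]
tool_rot: [0.689, 0.692, 0.152, -0.152]
ft_force: [-0.8, -0.2, -1.7]
grip_width: 0.0438
```

```bash
python3 look.py L9
```

```text
t 20.425 j [-0.4525  0.6186  0.0622  1.2153  0.3875  1.0754] p [ 0.5415 -0.1268  0.0487] w 0.04375914901553884 F [-0.8499 -0.1666 -1.7334]
mid [ 0.5413 -0.1425  0.0844] head -89.80 pitch -24.87 mouth [ 0.5415 -0.2114  0.0525]
```

View pics/L9.png

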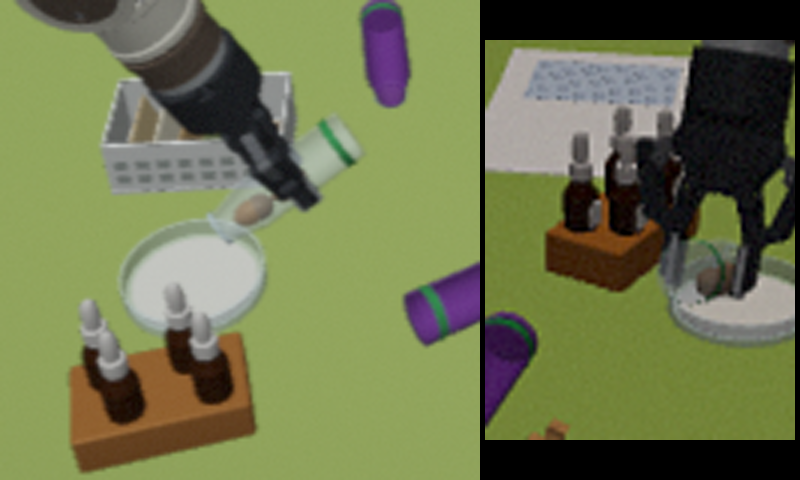

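Call:
{"api": "send_rows", "payload": {"increments": [[[0.003, 0, -0.005, 0, 0.02, 0], [0.003, 0, -0.005, 0, 0.02, 0], [0.003, 0, -0.005, 0, 0.02, 0], [0.003, 0, -0.005, 0, 0.02, 0], [0.003, 0, -0.005, 0, 0.02, 0]]]}}

```text
clock: 21.15
eef_pos: [0.5415, -0.1266, 0.0502]
tool_rot: [0.688, 0.69, 0.158, -0.158]
ft_force: [-0.6, 0.1, 0.2]
grip_width: 0.0438
```

```bash
python3 look.py L10
```

```text
t 21.15 j [-0.4598  0.6259  0.072   1.2299  0.4013  1.064 ] p [ 0.5415 -0.1266  0.0502] w 0.043810311378192156 F [-0.5722  0.1238  0.1693]
mid [ 0.5413 -0.1429  0.0856] head -89.79 pitch -25.87 mouth [ 0.5416 -0.2113  0.0525]
```

View pics/L10.png

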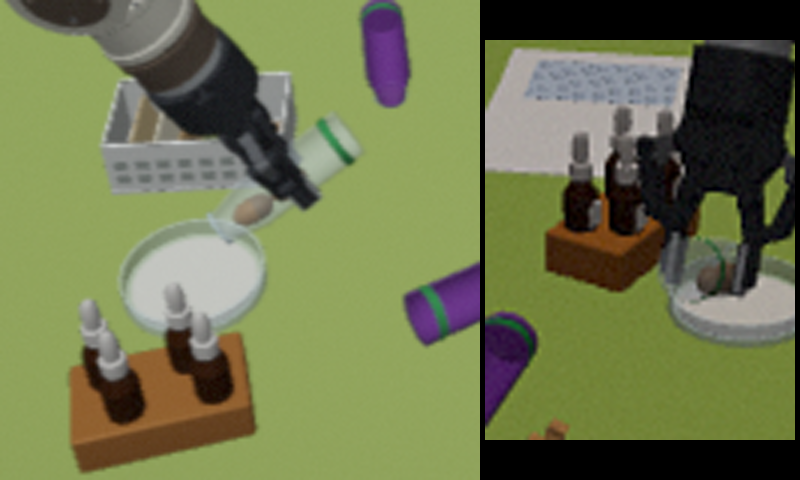

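Call:
{"api": "send_rows", "payload": {"increments": [[[0.003, 0, -0.005, 0, 0.02, 0], [0.003, 0, -0.005, 0, 0.02, 0], [0.003, 0, -0.005, 0, 0.02, 0], [0.003, 0, -0.005, 0, 0.02, 0], [0.003, 0, -0.005, 0, 0.02, 0]]]}}

```text
clock: 21.88
eef_pos: [0.5414, -0.1265, 0.0516]
tool_rot: [0.687, 0.689, 0.164, -0.164]
ft_force: [-0.5, 1.0, -1.0]
grip_width: 0.0436
```

```bash
python3 look.py L11
```

```text
t 21.875 j [-0.4672  0.6333  0.0819  1.2448  0.4149  1.0526] p [ 0.5414 -0.1265  0.0516] w 0.04355817402376074 F [-0.5171  1.0252 -1.0459]
mid [ 0.5413 -0.1435  0.0868] head -89.80 pitch -26.87 mouth [ 0.5415 -0.2112  0.0524]
```

View pics/L11.png

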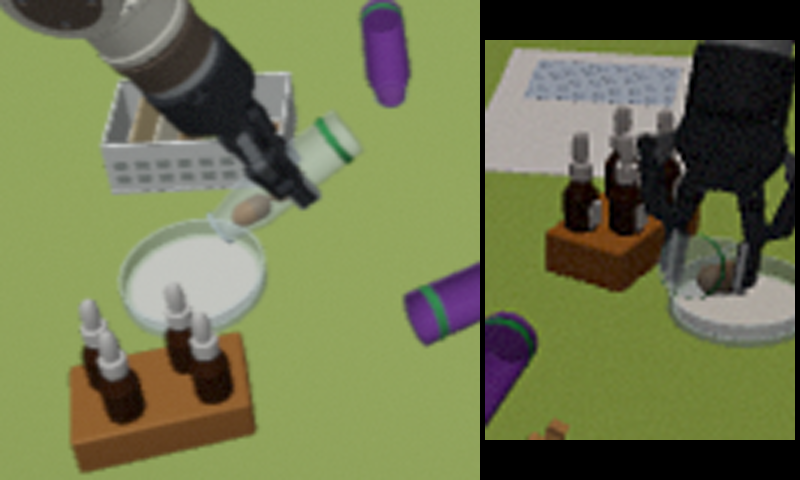

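Call:
{"api": "send_rows", "payload": {"increments": [[[0.003, 0, -0.005, 0, 0.02, 0], [0.003, 0, -0.005, 0, 0.02, 0], [0.003, 0, -0.005, 0, 0.02, 0], [0.003, 0, -0.005, 0, 0.02, 0], [0.003, 0, -0.005, 0, 0.02, 0]]]}}

```text
clock: 22.6
eef_pos: [0.5415, -0.1264, 0.0531]
tool_rot: [0.685, 0.687, 0.17, -0.17]
ft_force: [-0.7, 0.7, -1.2]
grip_width: 0.0441
```

```bash
python3 look.py L12
```

```text
t 22.6 j [-0.4744  0.641   0.092   1.2599  0.4283  1.0409] p [ 0.5415 -0.1264  0.0531] w 0.04409167001131681 F [-0.6687  0.7119 -1.196 ]
mid [ 0.5413 -0.144   0.0879] head -89.79 pitch -27.87 mouth [ 0.5416 -0.2111  0.0524]
```

View pics/L12.png

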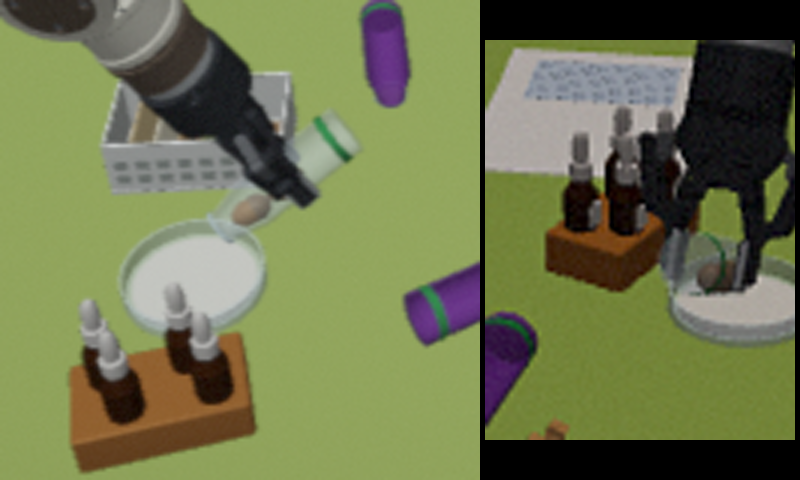

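Call:
{"api": "send_rows", "payload": {"increments": [[[0.003, 0, -0.005, 0, 0.02, 0], [0.003, 0, -0.005, 0, 0.02, 0], [0.003, 0, -0.005, 0, 0.02, 0], [0.003, 0, -0.005, 0, 0.02, 0]]]}}

```text
clock: 23.2
eef_pos: [0.5415, -0.1264, 0.0543]
tool_rot: [0.684, 0.686, 0.175, -0.175]
ft_force: [0.7, -0.5, -1.3]
grip_width: 0.0442
```

```bash
python3 look.py L13
```

```text
t 23.2 j [-0.4801  0.6473  0.1001  1.2722  0.439   1.0315] p [ 0.5415 -0.1264  0.0543] w 0.04417232532091212 F [ 0.7381 -0.4778 -1.3112]
mid [ 0.5413 -0.1444  0.0889] head -89.79 pitch -28.67 mouth [ 0.5416 -0.2111  0.0524]
```

View pics/L13.png

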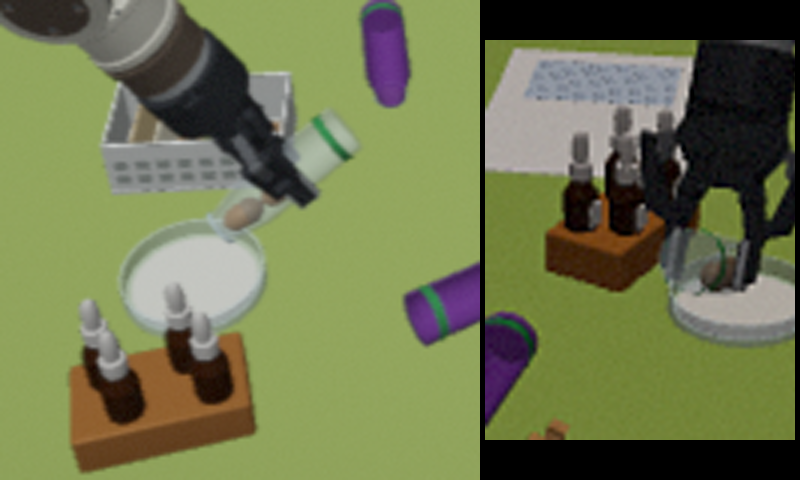

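The front acorn is now moving into the neck, at (243,213). I'll hold for a moment and look.

Call:
{"api": "send_rows", "payload": {"increments": [[[0, 0, 0, 0, 0, 0], [0, 0, 0, 0, 0, 0]]]}}

```text
clock: 23.55
eef_pos: [0.5415, -0.1263, 0.0543]
tool_rot: [0.684, 0.686, 0.175, -0.175]
ft_force: [0.8, -0.0, -0.7]
grip_width: 0.044
```

```bash
python3 look.py L14
```

```text
t 23.55 j [-0.4799  0.6471  0.0999  1.272   0.4388  1.0317] p [ 0.5415 -0.1263  0.0543] w 0.04400132432767362 F [ 0.8135 -0.0039 -0.674 ]
mid [ 0.5413 -0.1443  0.0889] head -89.79 pitch -28.66 mouth [ 0.5416 -0.211   0.0524]
```

View pics/L14.png

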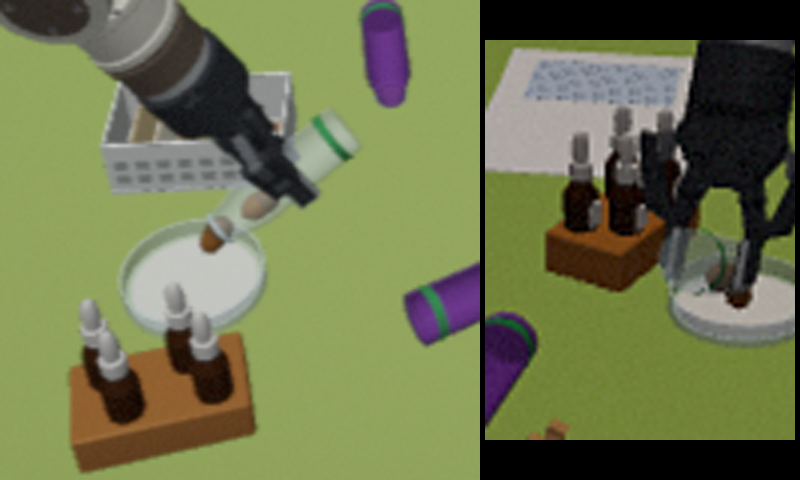

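The front acorn is sliding over the rim at (213,237), and the rear one is stopped at the shoulder at (258,206). I'll hold again briefly.

Call:
{"api": "send_rows", "payload": {"increments": [[[0, 0, 0, 0, 0, 0], [0, 0, 0, 0, -0.02, 0]]]}}

```text
clock: 23.9
eef_pos: [0.5415, -0.1264, 0.0542]
tool_rot: [0.684, 0.687, 0.174, -0.174]
ft_force: [0.4, 0.3, -0.5]
grip_width: 0.0439
```

```bash
python3 look.py L15
```

```text
t 23.9 j [-0.4785  0.6452  0.0981  1.2694  0.436   1.0342] p [ 0.5415 -0.1264  0.0542] w 0.043907538717597706 F [ 0.4041  0.2733 -0.4952]
mid [ 0.5413 -0.1443  0.0889] head -89.80 pitch -28.45 mouth [ 0.5415 -0.2111  0.0527]
```

View pics/L15.png

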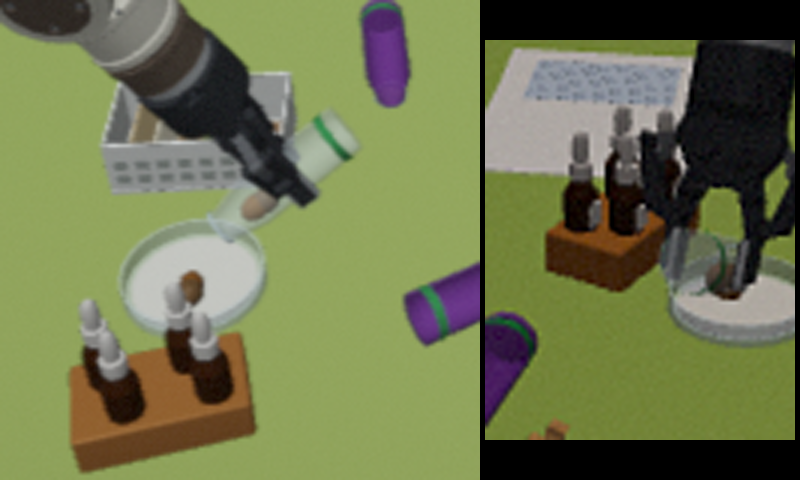

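The front acorn is lying in the dish and the rear one is still in the tube. I'll tip back and raise, planning the return path.

Run:
```python
from plan import *
p,r,o=cur();s=state(p,r)
S=[];n=16
m0=s[0]-.076*r.apply([1,0,0])
for i in range(1,n+1):
    f=i/n; f=f*f*(3-2*f)
    pi=s[2]+(20-s[2])*f
    S.append((mouth2mid(m0+np.array([0,.005*f,.11*f]),-90,pi),-90,pi))
path(p,r,S)
```

```text
t 24.0 j [-0.4784  0.6451  0.0982  1.2694  0.4361  1.0341] p [ 0.5415 -0.1263  0.0543] w 0.043958391482887604 F [-0.3634 -0.2476 -0.5801]
[[[0.005,0.006,-0.007,-0.006,-0.054,0.019],[0.014,0,-0.02,0,-0.154,0],[0.019,0,-0.033,0,-0.239,0],[0.019,0,-0.046,0,-0.31,0],[0.013,0,-0.058,0,-0.367,0],[0.004,0,-0.07,0,-0.409,0],[-0.01,0,-0.079,0,-0.438,0],[-0.026,0,-0.085,0,-0.452,0]]]
[[[-0.042,0,-0.088,0,-0.452,0],[-0.056,0,-0.086,0,-0.437,0],[-0.066,0,-0.081,0,-0.41,0],[-0.071,0,-0.071,0,-0.366,0],[-0.068,0,-0.059,0,-0.31,0],[-0.058,0,-0.043,0,-0.239,0],[-0.04,0,-0.028,0,-0.154,0],[-0.015,0,-0.009,0,-0.054,0]]]
max [0.071 0.006 0.088 0.006 0.452 0.019] end [ 0.5418 -0.1487  0.1004]
```

Call:
{"api": "send_rows", "payload": {"increments": [[[0.005, 0, -0.007, 0, -0.054, 0], [0.014, 0, -0.02, 0, -0.154, 0], [0.019, 0, -0.033, 0, -0.239, 0], [0.019, 0, -0.046, 0, -0.31, 0], [0.013, 0, -0.058, 0, -0.367, 0], [0.004, 0, -0.07, 0, -0.409, 0], [-0.01, 0, -0.079, 0, -0.438, 0], [-0.026, 0, -0.085, 0, -0.452, 0]]]}}

```text
clock: 25.0
eef_pos: [0.5417, -0.1304, 0.0754]
tool_rot: [0.705, 0.708, 0.026, -0.024]
ft_force: [0.6, -0.0, -0.6]
grip_width: 0.0439
```

Call:
{"api": "send_rows", "payload": {"increments": [[[-0.042, 0, -0.088, 0, -0.452, 0], [-0.056, 0, -0.086, 0, -0.437, 0], [-0.066, 0, -0.081, 0, -0.41, 0], [-0.071, 0, -0.071, 0, -0.366, 0], [-0.068, 0, -0.059, 0, -0.31, 0], [-0.058, 0, -0.043, 0, -0.239, 0], [-0.04, 0, -0.028, 0, -0.154, 0], [-0.015, 0, -0.009, 0, -0.054, 0]]]}}

```text
clock: 26.0
eef_pos: [0.5416, -0.1483, 0.1007]
tool_rot: [0.695, 0.698, -0.122, 0.124]
ft_force: [0.4, 0.1, -1.0]
grip_width: 0.0438
```

Run:
```python
from plan import *
import look
p,r,s=look.look("L16")
g=np.load("grasp.npz");gr=R.from_quat(g["q"]);gs=state(g["p"],gr);nn=gr.apply([0,0,1]);print(gs)
top=(gs[0]-.12*nn,gs[1],gs[2])
s2=(np.array([.541,-.06,.19]),-90,20)
print("A");path(p,r,lin(s,s2,8))
print("B");path(*tp(*s2),lin(s2,top,18))
```

```text
t 26.0 j [-0.0685  0.4066 -0.1107  1.0258 -0.3484  1.4936] p [ 0.5416 -0.1483  0.1007] w 0.04376015059787383 F [ 0.397   0.0511 -1.0048]
mid [ 0.5413 -0.1342  0.1371] head -89.79 pitch 20.02 mouth [ 0.5416 -0.2056  0.1631]
(array([0.5253, 0.1182, 0.0723]), np.float64(4.0170553909899125), np.float64(20.029305043307424))
A
[[[0.129,-0.001,-0.188,0.008,0,0.002],[0.129,0,-0.187,0.001,0,0.003],[0.129,-0.001,-0.188,0.001,0.001,0.002],[0.129,0,-0.188,0.001,0,0.003],[0.129,0,-0.188,0.001,0,0.002],[0.129,-0.001,-0.187,0.001,0,0.003],[0.129,-0.001,-0.188,0.001,0.001,0.002],[0.129,-0.001,-0.188,0.001,0,0.003]]]
max [0.129 0.001 0.188 0.008 0.001 0.003] end [ 0.5412 -0.0741  0.1536]
B
[[[0.186,-0.037,-0.062,-0.179,0,-0.491],[0.191,-0.02,-0.064,-0.178,0,-0.491],[0.194,-0.001,-0.064,-0.179,0,-0.49],[0.196,0.018,-0.066,-0.179,-0.001,-0.491],[0.195,0.036,-0.065,-0.178,0,-0.491],[0.194,0.055,-0.065,-0.179,0,-0.491],[0.191,0.073,-0.063,-0.179,0,-0.491],[0.185,0.091,-0.062,-0.179,0,-0.49]]]
[[[0.179,0.109,-0.059,-0.178,0,-0.491],[0.172,0.125,-0.057,-0.179,-0.001,-0.491],[0.162,0.141,-0.053,-0.179,0,-0.491],[0.152,0.156,-0.049,-0.179,0,-0.49],[0.14,0.17,-0.046,-0.179,0,-0.491],[0.127,0.182,-0.04,-0.178,0,-0.491],[0.113,0.194,-0.035,-0.179,0,-0.491],[0.098,0.204,-0.03,-0.179,-0.001,-0.49]]]
[[[0.082,0.212,-0.025,-0.179,0,-0.491],[0.067,0.219,-0.018,-0.179,0,-0.491]]]
max [0.196 0.219 0.066 0.179 0.001 0.491] end [0.4984 0.1165 0.1487]
```

View pics/L16.png

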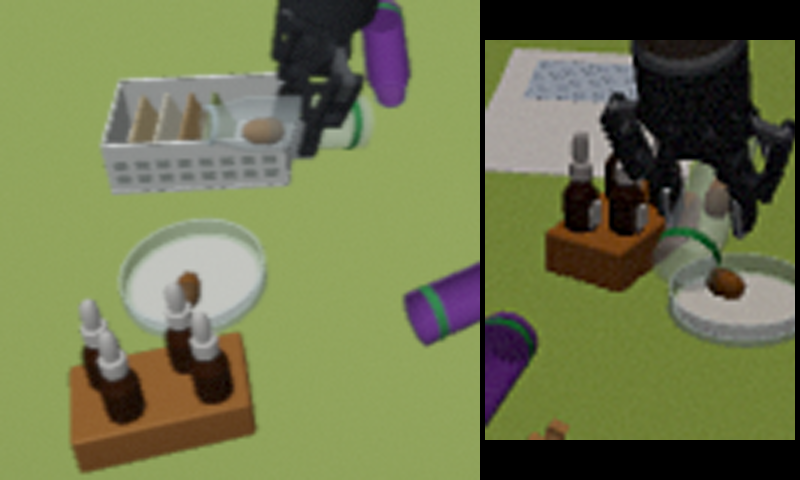

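The acorn is in the dish, and the rear acorn is inside near the shoulder with the mouth up 20°. I'm returning to the rack.

Call:
{"api": "send_rows", "payload": {"increments": [[[0.129, 0, -0.188, 0, 0, 0.002], [0.129, 0, -0.188, 0, 0, 0.002], [0.129, 0, -0.188, 0, 0, 0.002], [0.129, 0, -0.188, 0, 0, 0.002], [0.129, 0, -0.188, 0, 0, 0.002], [0.129, 0, -0.188, 0, 0, 0.002], [0.129, 0, -0.188, 0, 0, 0.002], [0.129, 0, -0.188, 0, 0, 0.002]]]}}

```text
clock: 27.1
eef_pos: [0.5413, -0.0739, 0.1538]
tool_rot: [0.696, 0.697, -0.122, 0.123]
ft_force: [-0.3, -0.4, -0.5]
grip_width: 0.0439
```

Call:
{"api": "send_rows", "payload": {"increments": [[[0.186, -0.037, -0.062, -0.179, 0, -0.491], [0.191, -0.02, -0.064, -0.178, 0, -0.491], [0.194, 0, -0.064, -0.179, 0, -0.49], [0.196, 0.018, -0.066, -0.179, 0, -0.491], [0.195, 0.036, -0.065, -0.178, 0, -0.491], [0.194, 0.055, -0.065, -0.179, 0, -0.491], [0.191, 0.073, -0.063, -0.179, 0, -0.491], [0.185, 0.091, -0.062, -0.179, 0, -0.49]]]}}

```text
clock: 28.1
eef_pos: [0.5252, 0.0077, 0.1514]
tool_rot: [0.401, 0.9, -0.07, 0.159]
ft_force: [-0.1, -1.7, -0.2]
grip_width: 0.0438
```

Call:
{"api": "send_rows", "payload": {"increments": [[[0.179, 0.109, -0.059, -0.178, 0, -0.491], [0.172, 0.125, -0.057, -0.179, 0, -0.491], [0.162, 0.141, -0.053, -0.179, 0, -0.491], [0.152, 0.156, -0.049, -0.179, 0, -0.49], [0.14, 0.17, -0.046, -0.179, 0, -0.491], [0.127, 0.182, -0.04, -0.178, 0, -0.491], [0.113, 0.194, -0.035, -0.179, 0, -0.491], [0.098, 0.204, -0.03, -0.179, 0, -0.49]]]}}

```text
clock: 29.1
eef_pos: [0.5043, 0.0945, 0.1491]
tool_rot: [0.053, 0.983, -0.009, 0.174]
ft_force: [0.1, 0.1, -0.7]
grip_width: 0.0439
```

Call:
{"api": "send_rows", "payload": {"increments": [[[0.082, 0.212, -0.025, -0.179, 0, -0.491], [0.067, 0.219, -0.018, -0.179, 0, -0.491], [0, 0, 0, 0, 0, 0]]]}}

```text
clock: 29.48
eef_pos: [0.498, 0.1161, 0.1485]
tool_rot: [-0.034, 0.984, 0.006, 0.174]
ft_force: [-0.2, 0.2, -0.7]
grip_width: 0.0439
```

Run:
```python
from plan import *
from workcell import camera
from h import *
p,r,o=cur();s=state(p,r);print(s)
g=np.load("grasp.npz");gr=R.from_quat(g["q"]);gs=state(g["p"],gr);nn=gr.apply([0,0,1])
b=camera('side');cv2.imwrite('pics/s8.png',cv2.resize(b['color'][60:300,200:460,::-1],None,fx=2.5,fy=2.5))
w=camera('wrist');cv2.imwrite('pics/w8.png',w['color'][:,:,::-1])
d=gr.inv().apply(g["p"]-p);print("to grasp, tool axes",d, "rot",np.degrees((r.inv()*gr).as_rotvec()))
rows(p,r,g["p"]-.05*nn,gr,6);rows(g["p"]-.05*nn,gr,g["p"],gr,10)
```

```text
t 29.475 j [ 0.2728  0.045  -0.4662  0.7157 -0.0688  0.1908] p [0.498  0.1161 0.1485] w 0.04386933966050099 F [-0.2462  0.2288 -0.6865]
(array([0.4839, 0.1149, 0.1849]), np.float64(4.0077075211255435), np.float64(20.07680987181429))
to grasp, tool axes [-0.0004  0.0004  0.12  ] rot [ 0.027   0.0475 -0.0088]
[[[-0.001,0.001,0.233,0,0.001,-0],[-0.001,0.001,0.234,0.001,0.001,-0],[-0.001,0.001,0.233,0,0,-0],[-0.002,0.001,0.234,0.001,0.001,-0.001],[-0.001,0.002,0.233,0,0.001,0],[-0.001,0.001,0.233,0.001,0.001,0]]]
end [0.5223 0.1182 0.0829] err [-0.0151  0.0117  0.0152]
[[[0,0,0.1,0,0,0],[-0,-0,0.1,0,0,0],[-0,-0,0.1,0,0,0],[-0,-0,0.1,0,0,0],[-0,-0,0.1,0,0,0],[-0,-0,0.1,0,0,0],[-0,-0,0.1,0,0,0],[-0,-0,0.1,0,0,0]]]
[[[-0,-0,0.1,0,0,0],[-0,-0,0.1,0,0,0]]]
end [0.5394 0.1194 0.0359] err [-0.  0. -0.]
```

View pics/s8.png

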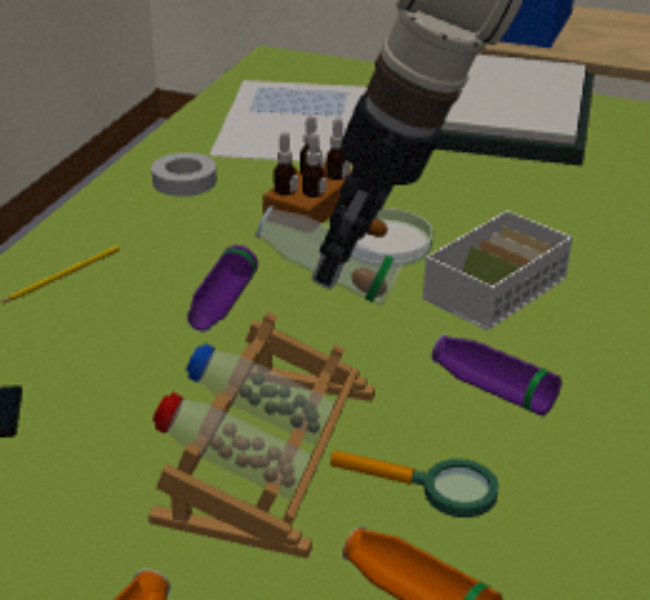

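View pics/w8.png

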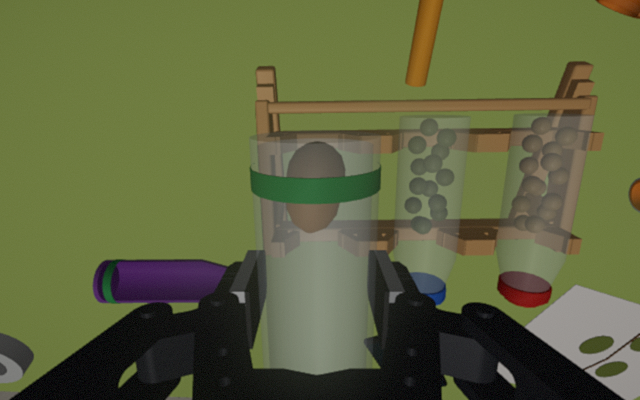

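The band sits at the same pixels as at the grasp (row 183), so there has been no slip, and the rear acorn is at the base. Lowering into the notches.

Call:
{"api": "send_rows", "payload": {"increments": [[[-0.001, 0.001, 0.233, 0, 0.001, 0], [-0.001, 0.001, 0.234, 0, 0.001, 0], [-0.001, 0.001, 0.233, 0, 0.001, 0], [-0.001, 0.001, 0.233, 0, 0.001, 0], [-0.001, 0.001, 0.233, 0, 0, 0], [-0.001, 0.001, 0.233, 0, 0, 0]]]}}

```text
clock: 30.32
eef_pos: [0.5228, 0.1181, 0.0819]
tool_rot: [-0.035, 0.984, 0.006, 0.174]
ft_force: [-0.6, -0.6, -0.0]
grip_width: 0.044
```

Call:
{"api": "send_rows", "payload": {"increments": [[[0, 0, 0.12, 0, 0, 0], [0, 0, 0.12, 0, 0, 0], [0, 0, 0.12, 0, 0, 0], [0, 0, 0.12, 0, 0, 0], [0, 0, 0.12, 0, 0, 0], [0, 0, 0.12, 0, 0, 0], [0, 0, 0.1, 0, 0, 0], [0, 0, 0.06, 0, 0, 0]]]}}

```text
clock: 31.32
eef_pos: [0.5376, 0.1192, 0.0411]
tool_rot: [-0.035, 0.984, 0.006, 0.174]
ft_force: [-0.3, -0.6, 0.7]
grip_width: 0.0438
```

Run:
```python
from plan import *
from workcell import camera
from h import *
p,r,o=cur()
g=np.load("grasp.npz");gr=R.from_quat(g["q"])
print("to grasp",gr.inv().apply(g["p"]-p)*1e3,"rot",np.degrees((r.inv()*gr).as_rotvec()))
b=camera('side');cv2.imwrite('pics/s9.png',cv2.resize(b['color'][100:300,200:460,::-1],None,fx=3,fy=3))
```

```text
t 31.325 j [ 0.2548  0.2634 -0.5374  0.4257 -0.0624  0.1732] p [0.5376 0.1192 0.0411] w 0.04381067263809369 F [-0.2541 -0.5574  0.6994]
to grasp [0.1379 0.1164 5.4529] rot [0.0423 0.0078 0.0343]
```

View pics/s9.png

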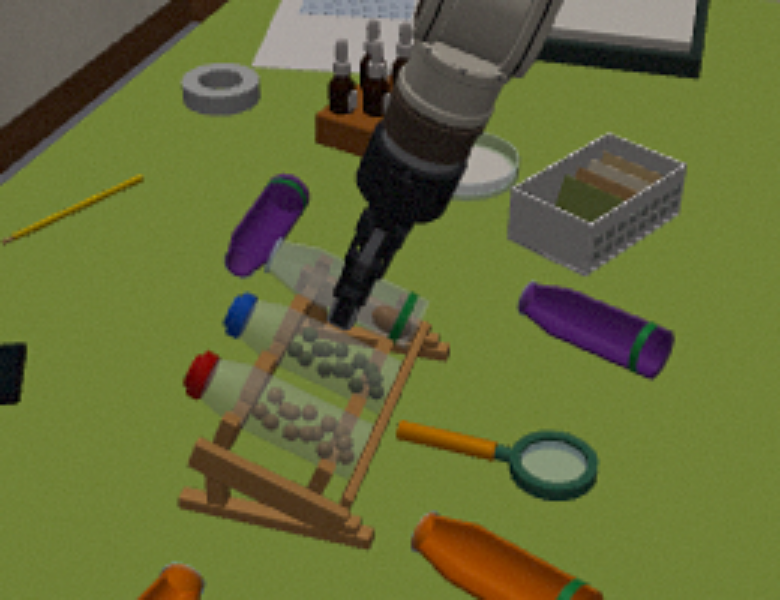

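Call:
{"api": "send_rows", "payload": {"increments": [[[0, 0, 0.03, 0, 0, 0], [0, 0, 0.03, 0, 0, 0], [0, 0, 0.03, 0, 0, 0], [0, 0, 0.015, 0, 0, 0], [0, 0, 0, 0, 0, 0]]]}}

```text
clock: 32.0
eef_pos: [0.5394, 0.1193, 0.0365]
tool_rot: [-0.035, 0.984, 0.006, 0.174]
ft_force: [0.4, 0.1, -1.2]
grip_width: 0.044
```

Run:
```python
from plan import *
p,r,o=cur()
g=np.load("grasp.npz");gr=R.from_quat(g["q"])
print("to grasp",gr.inv().apply(g["p"]-p)*1e3)
```

```text
t 32.0 j [ 0.2541  0.2737 -0.5388  0.4136 -0.0621  0.1725] p [0.5394 0.1193 0.0365] w 0.04403705465246966 F [ 0.3634  0.1226 -1.217 ]
to grasp [0.2415 0.1083 0.5497]
```

The tool is back within 0.6 mm of the grasp pose with no contact force. I'll open to the same partial width as before.

Call:
{"api": "send_rows", "payload": {"increments": [[[0, 0, 0, 0, 0, 0], [0, 0, 0, 0, 0, 0], [0, 0, 0, 0, 0, 0], [0, 0, 0, 0, 0, 0]]], "grip": 0.3}}

```text
clock: 32.5
eef_pos: [0.5395, 0.1193, 0.0366]
tool_rot: [-0.035, 0.984, 0.006, 0.174]
ft_force: [-0.1, 0.2, -0.4]
grip_width: 0.0598
```

Call:
{"api": "send_rows", "payload": {"increments": [[[0, 0, -0.1, 0, 0, 0], [0, 0, -0.2, 0, 0, 0], [0, 0, -0.3, 0, 0, 0], [0, 0, -0.4, 0, 0, 0], [0, 0, -0.5, 0, 0, 0], [0, 0, -0.5, 0, 0, 0], [0, 0, -0.5, 0, 0, 0], [0, 0, -0.3, 0, 0, 0]]]}}

```text
clock: 33.5
eef_pos: [0.4916, 0.116, 0.1708]
tool_rot: [-0.035, 0.984, 0.007, 0.176]
ft_force: [0.1, -1.0, 0.3]
grip_width: 0.0594
```

Run:
```python
from plan import *
from workcell import camera
from h import *
from fit import dist,axis
from scipy.optimize import least_squares
p,r,o=cur()
c=dict(camera('wrist'));b=camera('side');a=camera('scene')
cv2.imwrite('pics/w10.png',c['color'][:,:,::-1]);cv2.imwrite('pics/s10.png',b['color'][:,:,::-1]);cv2.imwrite('pics/a10.png',a['color'][:,:,::-1])
T=np.eye(4);T[:3,:3]=r.as_matrix();T[:3,3]=p
c["pose"]=T@c["mount"];P=cloud(c)
ax=axis(np.radians(YAW),np.radians(20));l=np.array([-np.sin(np.radians(YAW)),np.cos(np.radians(YAW)),0])
q=P-M;s=q@ax;y=q@l;h=q@np.cross(ax,l)
P=P[(abs(y)<.026)&(s>-.068)&(s<.085)&(h>.0)&(h<.03)]
def res(x):
    A=axis(x[3],x[4]);q=P-x[:3];s=q@A
    return np.r_[dist(s,np.linalg.norm(q-s[:,None]*A,axis=1))/.002,(x[4]-np.radians(20))/.02]
f=least_squares(res,[*M,np.radians(YAW),np.radians(20)],loss="soft_l1")
print("now",f.x[:3],np.degrees(f.x[3:]),"before [0.5253 0.1183 0.072] 4.74 19.76")
# front acorn
for n,k in(("scene",a),("side",b)):
    Q=cloud(k);col=k["color"].astype(int)
    m=(np.hypot(Q[...,0]-.541,Q[...,1]+.238)<.058)&(Q[...,2]>.008)&(Q[...,2]<.04)&(col[...,0]-col[...,2]>35)&(col[...,0]>col[...,1]+20)
    print(n,m.sum(),np.median(Q[m],0) if m.any() else None,(Q[m][:,2].max() if m.any() else 0))
```

```text
t 33.5 j [ 0.2764  0.0086 -0.4417  0.7739 -0.0696  0.1935] p [0.4916 0.116  0.1708] w 0.059405469617609626 F [ 0.1284 -0.986   0.2623]
now [0.5251 0.1182 0.072 ] [ 4.732  19.7311] before [0.5253 0.1183 0.072] 4.74 19.76
scene 37 [ 0.5615 -0.2457  0.0243] 0.02746763397254237
side 37 [ 0.5529 -0.2415  0.0223] 0.026832008604370627
```

View pics/s10.png

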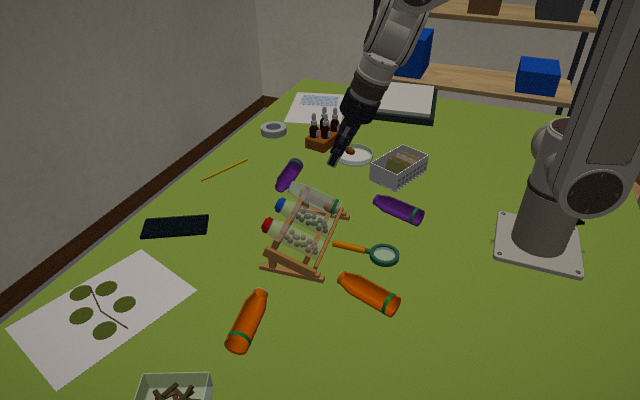

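View pics/a10.png

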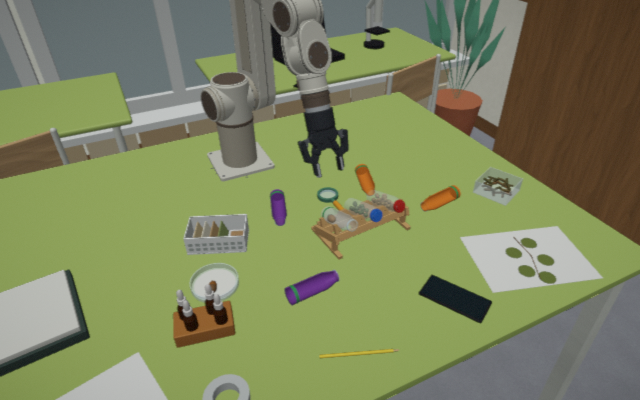

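View pics/w10.png

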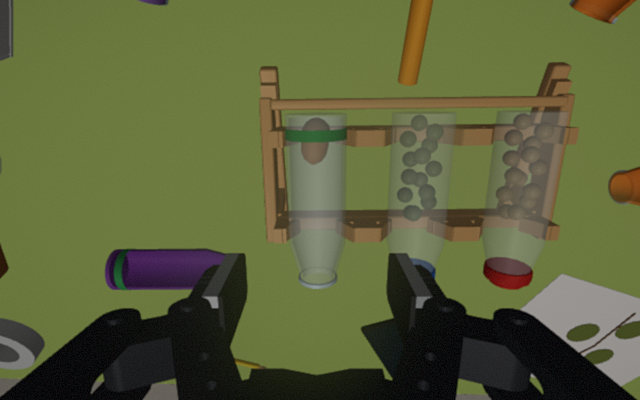

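The wrist view shows the tube back in its place, with the band at row 133 and one acorn at the base. The other acorn is in the dish and the bystanders look unmoved. Handing in.

```bash
python3 -c "
from workcell import *
print(job_done())"
```

```text
the job is handed in; nothing more can be done
None
```

The job is done and handed in at about 33.5 s of the 69 s allowed. I lifted the tube out and tipped it over the dish. The acorns slid to the neck at about 21–22° below level. The front acorn dropped into the dish at about 28.7°, and I stopped there, tipped the tube back and laid it in its rack place.

**Last checks:**
- **Tube:** the wrist-depth fit puts it within about 0.3 mm and 0.05° of where it started. The gripper was open and about 14 cm clear.
- **Front acorn:** it lies in the dish, 12–22 mm from the middle by the two cameras. They disagree by about 1 cm, partly because a bottle hides some of it in one view.
- **Rear acorn:** it is in the tube, resting at the base.
- **Bystanders:** the bottles, basket, magnifier and capped tubes show no visible shift in the pictures. I checked these by eye only.

**What disagreed:** the finger pads sit about 30 mm farther back than the stated tool frame. My first grip caught only the top of the tube at 32 mm opening, so I opened, went 31 mm deeper and gripped again. The tube did not move.

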